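# Drift two plates into line on the riser

### The arm

A 6-joint arm with a two-finger parallel gripper is mounted at the origin on a cart in front of the work surface, level with it; the furniture and walls round the work are solid. World frame = base frame: x ahead of the robot, y to its left, z up, the work surface at z = 0. Lengths are in m, angles in rad, forces in N, time in s.
With the tool pointing down it reaches from about 0.375 to 0.9 m from the base axis. Payload 3.1 kg.
Tool frame: the origin (TCP) lies where the fingers leave the gripper's body, on its centre line; the fingertips stand 73 mm ahead of it and the grasp point (between the pads) lies 54 mm ahead of it; z points along the fingers, y is the line along which they close (so a half turn about z gives the same grasp; the last joint's range is limited). The gripper opens to 85 mm and grips with 20 to 120 N. Pads are 22 mm wide; open, the fingers measure 114 mm over their backs; the gripper's body (76 mm by 85 mm) begins 54 mm behind the grasp point. The pads swing forward as they close: fully open they stand 13 mm farther back than shut.
Start: joints at [0.967, 0.527, 1.433, -0, 1.181, -0.178], TCP at [0.258, 0.569, 0.304] pointing down, gripper open.
Joint ranges: [-3.08, 3.08], [-0.75, 2.2], [0.22, 2.44], [-1.43, 4.57], [0, 2.65], [-2.85, 2.85]. Speed limits (rad/s): [2.79, 2.79, 3.14, 3.14, 3.14, 3.14].

### API

Orientations are given as a unit quaternion [x, y, z, w].
In Python, from station import manip gives the robot as it stands.
- The arm moves only by the shell command python3 -m crank 'ROWS' [FORCE]. ROWS is JSON, a list of rows, each an object with "dp": the shift along the tool's x, y, z normalised to -1 to 1, where 1 is 50 cm, a list of three; "delta_rot": the turn, a rotation vector about the tool's x, y, z normalised to -1 to 1, where 1 is 2 pi rad, a list of three; "fingers": the opening, from -1 (shut) to 1 (fully open). A call has 1 to 12 rows; each row shifts and turns the commanded pose from where the row before left it, along the tool's axes as they then stand; what a row does not reach is not made up. A row lasts 1/12 s, in which the tool goes at most 41.7 mm and 7.16 degrees, less where a joint would pass 70% of its speed; a pose out of reach is approached as far as the arm can. A call with a number of a shift or a turn outside -1 to 1 is refused whole. A call with a gripper value outside its range is refused whole. The fingers move at their own pace and stop on an object; FORCE is the grip in N (left out, the last holds). Time passes only in rows, so rows that do not move let the fingers close. It gives the time, the measured TCP pose, the force, the opening and the grip force at its end, in the units of the state.
- manip.sense(): the state, without advancing time (a new reading comes with each control period).
- manip.snapshot(name): name is "side" or "top"; returns (picture, depth): 400x640x3 uint8, red, green, blue; 400x640 float32, m along the optical axis (not along the pixel's ray), 0 where there is no reading.
- manip.camera_model(name): a dict with "fx", "fy", "cx", "cy" (pixels), "k1" (the pictures are not rectified: a ray, as slopes to the right and down, at radius r is drawn at 1 + k1 r^2 times it, then the intrinsics apply), "origin" and "attitude" of the camera in the world. Camera axes: x right, y up, looking along -z (the intrinsics and any distortion apply to the point x, -y, -z); pixel columns grow to the right and rows downward; lengths in m; the calibration is good to about 2 mm. A picture is of the moment at which its call begins. camera_model takes no time and is no camera call.
- manip.sign_off(): hands the job in; it is judged then, once.
The state is a dict: "t": time; "q": joint angles; "qd": joint speeds; "tau": joint torques, N m; "tcp_pos": TCP position; "tool_rot": TCP orientation; "force": force on the tool from outside, world axes, zero at the start; "ft_torque": the same for the moment, N m; "finger_gap": opening from 0.0 (shut) to 1.0 (fully open); "gripper_force": force on a finger pad.
Only numpy, scipy, OpenCV 4.12 (cv2) and the standard library are available. Lean on these libraries where they do the work, as an engineer would, in place of code of your own. Each camera call takes 0.05 s, during which the arm holds its last target. There are 200 camera calls.

### The job

Pull the two fanned plates into line over the hole in the riser by driving the tapered drift down through all three holes until its square handle sits flat on the upper plate, and leave it standing there. First take the lying drift across its handle and lay it in the sloping cradle (point down, handle end up, handle down against the stop), let go, and take it again another way for driving it in; and move the heat sink that covers the holes onto the bare worktop, right way up, without tipping it. Leave the bottle, the mug and the carton where they stand.

Things in the scene. Friction and masses are not known exactly. Their poses are not given: they have to be found in the camera images.
- riser: fixed aluminium bridge, 70 (x) x 166 mm (y), top 48 mm above the worktop, with two steel bar plates stacked on it (160 mm long, 8 mm thick, lower 60 wide, upper 52 wide; stack top 64 mm up). Origin on the worktop straight under its hole near one end: it reaches 33 mm from there along its +y, 135 mm along its -y; z up. Yaw within 0.35 rad of 0
- riser_hole (a point): centre of the hole (17.6 mm diameter, 12 mm deep, right through, empty below down to the worktop) in the riser, at its top face, 48 mm above the worktop. The drift ends with its axis on this vertical; driving it takes about 5 to 15 N. A rack beam over the back of the worktop leaves no room for a wrist leaning far over from behind (+x) here or at the cradle
- pivot (a point): the hexagon bolt head on which both plates pivot, centre at the top of the stack (64 mm above the worktop), 100 mm from the hole along the riser's -y; the head stands 9 mm above the plate
- lower_hole (a point): centre of the 17.2 mm through hole in the lower plate, at that plate's top face (56 mm above the worktop), 100 mm from the pivot
- upper_hole (a point): centre of the 17.2 mm through hole in the upper plate, at that plate's top face (64 mm above the worktop), 100 mm from the pivot
- lower_plate (a joint): swing of the lower plate about the pivot, rad, 0 = its hole over the riser's hole; starts 3 to 5 mm off to one side; stiff: it takes about 2 N at the hole to swing it and it stays where it is left
- upper_plate (a joint): swing of the upper plate, as the lower one's; starts 3 to 5 mm off to the other side
- drift_handle (a point): the drift, a loose tapered pin, about 0.14 kg, 120 mm long: square aluminium handle 24 x 24 x 60 mm, then a round steel shank of 60 mm (16 mm diameter for 20 mm, then tapering over 40 mm to a 4 mm tip). This point: the handle's centre; its +x axis points to the tip. It starts lying on a flat of its handle, this point 12 mm up, the shank roughly towards the robot
- drift_shoulder (a point): centre of the flat end face of the handle from which the shank starts, 30 mm from the handle's centre; when driven home it lies on the upper plate, 64 mm above the worktop
- drift_tip (a point): the drift's tip, 90 mm from the handle's centre along its axis
- cradle: fixed cradle, 45-degree channel on a 100 x 70 mm foot, about 100 mm high; it slopes up along its own +x (z up). A 20 mm wide tongue carries the handle up to 50 mm from the stop; cheeks 29 mm apart, flared on top, flank the lowest 18 mm of the handle; the rest stays free at both sides. Origin on the worktop under cradle_seat; yaw within 0.35 rad of 0
- cradle_seat (a point): where drift_shoulder lies when the drift is laid in, 70 mm up: the handle's lower end face meets the stop, a 6 mm wall with an 18 mm notch, open at the top, through which the shank hangs. Handle centre then 21 mm along the cradle's +x and 21 mm higher, tip 42 mm along its -x and 42 mm lower. Enter square to the slope, from above
- sink_centre (a point): centre of the loose finned aluminium heat sink, 34 x 34 x 17 mm, 32 g, fins up, which starts on the upper plate over the holes (this point 72.5 mm above the worktop there, 8.5 mm when it stands on the worktop); z axis up
- bottle: bystander: white squeeze bottle with a blue cap, 65 mm diameter, 152 mm tall, upright; origin at the centre of its underside
- cup: bystander: dark mug, 82 mm diameter and 119 mm over its handle, 107 mm tall; origin at the centre of its underside
- carton: bystander: small carton of screws, 45 x 70 x 22 mm; origin at the centre of its underside
There are look-alikes about, which are no part of the job. What is shaped like the part that bears sink_centre but blue is not meant.

How it is judged:
By the outcome, as a careful person would: the job done as asked, in the order asked, and still so for the second after the job is handed in, with the robot touching nothing.
It also fails if it takes over 72 s, if anything falls off the work surface, if the arm or the gripper's body presses on something with over 40 N, if the wrist force passes 120 N, or if a joint passes its speed limit or range.

## Working session

There is one attempt and no reset: what is moved stays moved. The work goes in short steps, Python scripts to look and compute and a shell command to move; the robot and the scene stay as the last step left them, time stands still between calls to the robot, and variables do not carry over. Pictures are saved under pics/ and viewed, at most 10 in all, crops included, and the job is handed in when it is done.

```bash
mkdir -p pics; ls; cat > h.py <<'E'
import numpy as np, cv2
from station import manip
from scipy.spatial.transform import Rotation as R
def cam(n):
    m=manip.camera_model(n); a=np.array(m['attitude'],float)
    Rm=a if a.shape==(3,3) else R.from_quat(a).as_matrix()
    return m,Rm,np.array(m['origin'])
def ray(n,u,v):
    m,Rm,o=cam(n); d=np.array([(u-m['cx'])/m['fx'],(v-m['cy'])/m['fy']]); s=d.copy()
    for _ in range(20): s=d/(1+m['k1']*(s@s))
    return o,Rm@np.array([s[0],-s[1],-1.0])
def atz(n,u,v,z):
    o,d=ray(n,u,v); return o+d*(z-o[2])/d[2]
def atd(n,u,v,dep):
    o,d=ray(n,u,v); return o+d*dep
def proj(n,p):
    m,Rm,o=cam(n); c=Rm.T@(np.array(p)-o); s=np.array([c[0],-c[1]])/-c[2]; s=s*(1+m['k1']*(s@s))
    return s*[m['fx'],m['fy']]+[m['cx'],m['cy']]
E
python3 - <<'E'
from h import *
for n in('side','top'):
    p,d=manip.snapshot(n); np.savez(f'pics/{n}0.npz',p=p,d=d); cv2.imwrite(f'pics/{n}0.png',p[...,::-1]); print(n,manip.camera_model(n))
print(manip.sense())
E
```

```text
pics
side {'fx': 416.5383447499247, 'fy': 416.5383447499247, 'cx': 322.1116533461082, 'cy': 200.13294205754255, 'k1': -0.030159308849105105, 'origin': array([ 0.33409251, -0.72157399,  0.85124602]), 'attitude': array([ 0.41907808, -0.03785171, -0.06086031,  0.90511703])}
top {'fx': 473.31592079185674, 'fy': 473.31592079185674, 'cx': 328.52401871928555, 'cy': 196.4306459051133, 'k1': -0.0020944396020271356, 'origin': array([0.40746828, 0.20302668, 1.43234064]), 'attitude': array([-0.02085765,  0.02046755,  0.71723367, -0.69621973])}
{'t': 0.1, 'q': array([ 9.66554419e-01,  5.28346992e-01,  1.43377270e+00, -2.82799692e-05,
        1.18138696e+00, -1.78473258e-01]), 'qd': array([ 0.00129099, -0.00360346, -0.00396107, -0.00136722,  0.00168661,
       -0.00164208]), 'tau': array([-1.00763125e-03, -4.43305171e+01, -1.78585678e+01, -2.46439167e-04,
        3.86791697e-03, -2.27881650e-06]), 'tcp_pos': array([0.25781212, 0.56879848, 0.3030479 ]), 'tool_rot': array([ 2.11274632e-01,  9.77426270e-01, -8.89634239e-04, -3.52955376e-04]), 'force': array([ 0.17889753, -1.38820948, -0.45180665]), 'ft_torque': array([ 0.08861005, -0.03216085, -0.02490767]), 'gripper_force': 0.0, 'finger_gap': 0.9963201344192119}
```

View pics/top0.png

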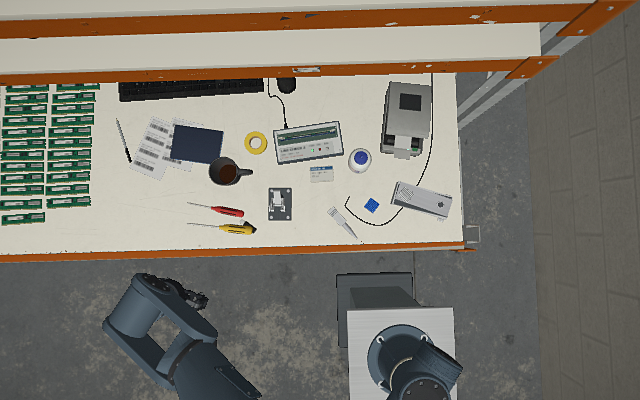

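View pics/side0.png

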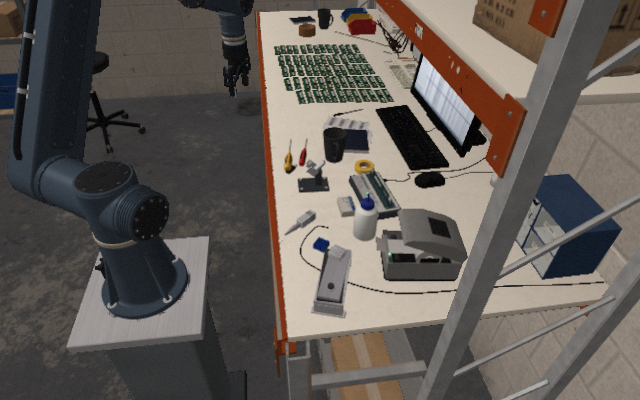

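The top view shows the cradle at about (280,203), the drift at (342,222), the blue decoy at (371,205), the riser with plates at (422,200), the bottle at (360,160), the mug at (225,172) and the carton at (320,173). I'll enlarge it.

```bash
python3 - <<'E'
from h import *
def grid(p,x0,y0,w,h,s):
    c=cv2.resize(p[y0:y0+h,x0:x0+w],None,fx=s,fy=s,interpolation=cv2.INTER_CUBIC)[...,::-1].copy()
    for x in range((x0+9)//10*10,x0+w,10):
        cv2.line(c,((x-x0)*s,0),((x-x0)*s,6),(0,0,255),1); cv2.putText(c,str(x),((x-x0)*s,16),0,.35,(0,0,255),1)
    for y in range((y0+9)//10*10,y0+h,10):
        cv2.line(c,(0,(y-y0)*s),(6,(y-y0)*s),(0,0,255),1); cv2.putText(c,str(y),(8,(y-y0)*s+4),0,.35,(0,0,255),1)
    return c
p=np.load('pics/top0.npz')['p']
a=grid(p,260,180,50,50,8);b=grid(p,320,170,50,75,8) 
c=grid(p,355,170,100,60,8)
d=grid(p,260,178,100,70,6)
cv2.imwrite('pics/c1.png',c)
cv2.imwrite('pics/c2.png',grid(p,260,180,100,65,8))
p=np.load('pics/side0.npz')['p']
cv2.imwrite('pics/c3.png',grid(p,270,150,100,75,8)); cv2.imwrite('pics/c4.png',grid(p,290,225,80,95,6))
E
```

```text
(no output)
```

View pics/c1.png

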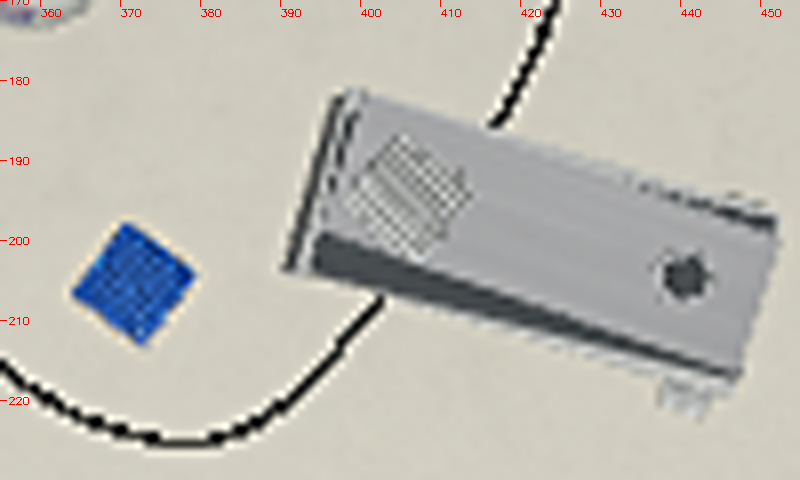

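View pics/c2.png

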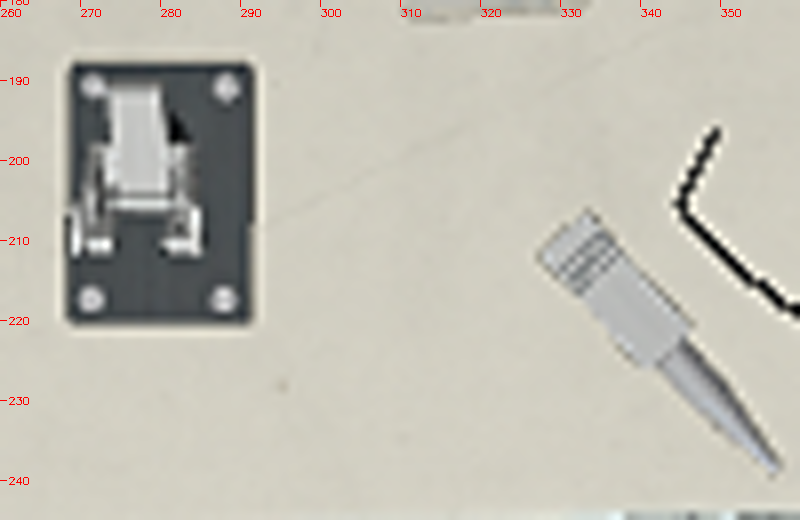

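View pics/c4.png

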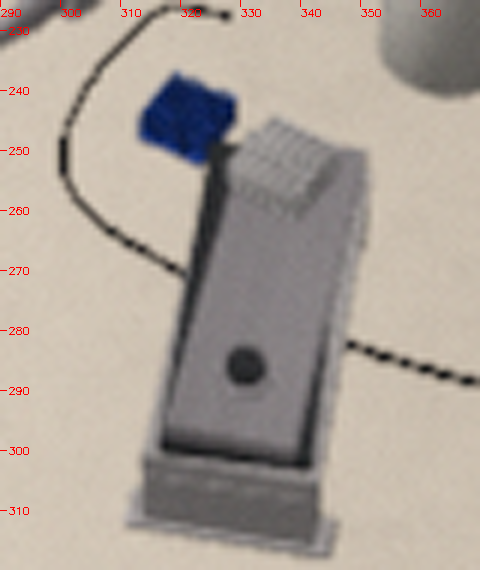

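The first crop shows the sink centred at about (405,195), on the left end of the plates, and the pivot head at (439,204). In the second, the cradle foot spans (268–291, 188–220). The drift handle runs from (331,211) to (342,223) with its tip at (356,239). The side crop agrees. Next I'll measure with the depth image.

```bash
cat >> h.py <<'E'
def cloud(n,d):
    m,Rm,o=cam(n); H,W=d.shape; v,u=np.mgrid[:H,:W]
    x=(u-m['cx'])/m['fx']; y=(v-m['cy'])/m['fy']; sx,sy=x.copy(),y.copy()
    for _ in range(10):
        k=1+m['k1']*(sx**2+sy**2); sx,sy=x/k,y/k
    P=np.stack([sx,-sy,-np.ones_like(sx)],-1)*d[...,None]@Rm.T+o
    P[d==0]=np.nan; return P
def rect(P,box,zr):
    u0,u1,v0,v1=box; Q=P[v0:v1,u0:u1].reshape(-1,3); Q=Q[(Q[:,2]>zr[0])&(Q[:,2]<zr[1])]
    r=cv2.minAreaRect((Q[:,:2]*1000).astype(np.float32)); return len(Q),np.round(r[0],1),np.round(r[1],1),round(r[2],1),np.round(np.nanmedian(Q,0)*1000,1),np.round(Q.mean(0)*1000,1)
E
python3 - <<'E'
from h import *
np.set_printoptions(suppress=True,precision=1)
for n,bx in (('top',dict(drift=((325,360,203,243),(.008,.035)),sink=((396,416,184,206),(.069,.095)),plate=((388,455,178,222),(.055,.069)),foot=((265,295,185,224),(.004,.016)),cradleall=((265,295,185,224),(.03,.13)),bottle=((340,380,140,180),(.1,.2)),cup=((200,260,150,190),(.09,.13)),carton=((305,338,160,186),(.015,.03)),table=((300,325,200,240),(-.02,.02)))),
  ('side',dict(drift=((283,318,208,238),(.008,.035)),sink=((325,348,240,264),(.069,.095)),plate=((312,356,240,306),(.055,.069)),foot=((296,332,170,195),(.004,.016)),table=((270,310,260,300),(-.02,.02))))):
    d=np.load(f'pics/{n}0.npz')['d']; P=cloud(n,d); print(n)
    for k,(b,z) in bx.items(): print(k,*rect(P,b,z))
f=.44
for nm,u,v,z in (('pivot',439,204.5,.073),('drift c1',327,212,.024),('c2',332.8,206.3,.024),('sh1',346,221,.024),('sh2',340.5,226,.024),('tip',356,239,.012),('sinkL',397.5,195,.08),('sT',404,187,.08),('sR',412.5,194.5,.08),('sB',406,202,.08),('foot',268,188,.01),('foot',291,188,.01),('foot',291,220,.01),('foot',268,220,.01),('plateBR',446,217,.064),('plateTR',451,199,.064),('plateTL',400,182,.064),('plBL',394,199,.064)):
    print(nm,atz('top',u-f,v-f,z)*1000)
print('side pivot',atz('side',330.5-f,286-f,.073)*1000, 'tip',atz('side',285,234,.012)*1000)
E
```

```text
top
drift 254 [414.6 159.5] [103.4  91. ] 1.2 [419.  170.4  22.5] [417.5 168.   21.2]
sink 106 [490.1 -21.8] [47.8 51.7] 83.4 [487.  -19.8  74.7] [488.1 -20.5  75.5]
plate 964 [470.4 -71. ] [162.3  66.7] 73.2 [468.5 -73.1  63.6] [469.5 -71.9  63.4]
foot 519 [472.1 350.8] [ 87.2 114.5] 86.3 [461.4 341.8   8.4] [468.  346.6   8.5]
cradleall 241 [478.9 350.8] [44.  59.4] 88.3 [477.7 350.3  76.7] [477.8 350.9  76.7]
bottle 197 [591.4 111.1] [49.7 50.1] 78.4 [588.5 111.5 121.1] [588.8 110.9 118. ]
cup 242 [562.2 492.5] [98.7 80.8] 54.6 [568.  492.3 102.2] [568.3 491.9 101.2]
carton 349 [569.4 228.8] [83.7 64.5] 89.0 [558.6 222.7  22.2] [559.3 222.4  22.3]
table 998 [423.1 254.7] [ 72.9 118.1] 88.4 [422.9 254.4  -0. ] [423.  254.5   0. ]
side
drift 249 [421.4 149.7] [120.5  54.8] 50.5 [421.1 166.3  20.7] [418.6 163.6  19.3]
sink 185 [486.5 -20.9] [36.7 34.7] 47.2 [485.5 -23.   78.8] [485.7 -23.1  78.1]
plate 1082 [469.8 -73.6] [160.6  67.3] 72.8 [465.6 -88.2  63.7] [466.4 -87.5  63. ]
foot 369 [470.4 358.3] [ 94.6 104. ] 89.2 [467.8 341.5   7.4] [470.4 344.1   7.7]
table 1464 [363.5 -29.1] [135.5 100.3] 83.2 [367.3 -30.7   0.3] [367.4 -30.5   0.4]
pivot [ 455.7 -112.8   73. ]
drift c1 [445.  209.8  24. ]
c2 [461.4 192.   24. ]
sh1 [416.6 154.1  24. ]
sh2 [402.2 170.9  24. ]
tip [362.  125.5  12. ]
sinkL [486.1   6.4  80. ]
sT [508.5 -13.1  80. ]
sR [486.3 -36.6  80. ]
sB [465.4 -17.2  80. ]
foot [522.9 385.5  10. ]
foot [520.9 316.1  10. ]
foot [424.6 318.6  10. ]
foot [426.6 387.6  10. ]
plateBR [ 419.3 -133.5   64. ]
plateTR [ 470.9 -150.3   64. ]
plateTL [524.6  -4.7  64. ]
plBL [475.8  14.6  64. ]
side pivot [ 452.8 -120.5   73. ] tip [363.6 123.6  12. ]
```

View pics/c3.png

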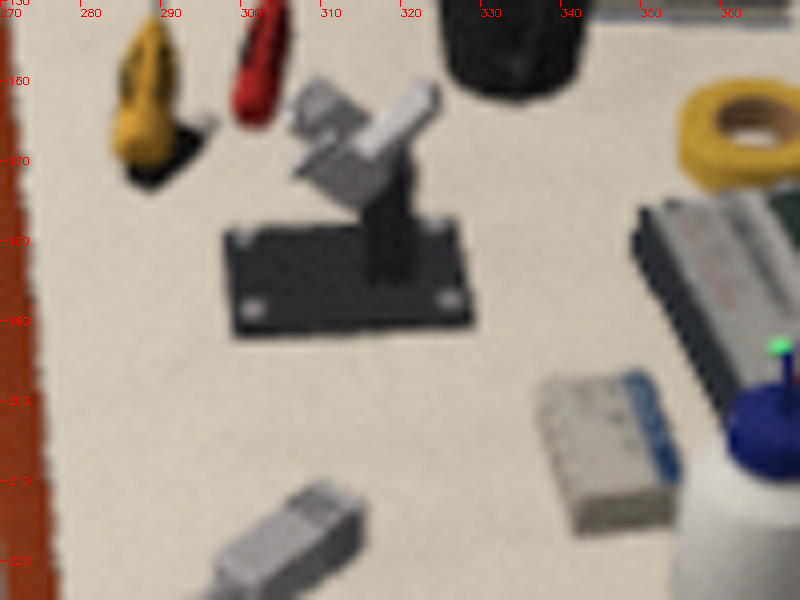

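The side crop shows the cradle sloping up away from the robot, with its stop at the near (left) side around (306,165) and the tongue end at (322,161). Next come the cradle seat fit and a move planner.

```bash
cat >> h.py <<'E'
def Rxz(x,z):
    z=np.array(z,float)/np.linalg.norm(z); x=np.array(x,float); x-=z*(x@z); x/=np.linalg.norm(x)
    return np.stack([x,np.cross(z,x),z],1)
def plan(gp,x,z,reach=.054,cur=None):
    """rows data to bring grasp point (reach ahead of TCP) to gp with tool x,z axes: turn first, or shift first"""
    s=manip.sense(); R0=R.from_quat(s['tool_rot']).as_matrix(); p0=np.array(s['tcp_pos'])
    R1=Rxz(x,z); p1=np.array(gp)-R1[:,2]*reach
    rv=R.from_matrix(R0.T@R1).as_rotvec()/(2*np.pi); dw=p1-p0
    print('t',round(s['t'],2),'tcp',p0.round(4),'target tcp',p1.round(4),'dw mm',(dw*1000).round(1))
    print('shift before turn dp',(R0.T@dw/.5).round(4),' after turn dp',(R1.T@dw/.5).round(4),'turn',rv.round(4),'minrows shift',np.linalg.norm(dw)/.0417,'turn',np.linalg.norm(rv)*360/7.16)
E
python3 - <<'E'
from h import *
np.set_printoptions(suppress=True,precision=4)
P=cloud('top',np.load('pics/top0.npz')['d'])
Q=P[191:204,274:280]; print('tongue xs(mm):',np.round((Q[...,0]-Q[...,2])*1000+53,0)[::2].tolist()); print('z',(Q[...,2]*1000).round(0)[::2].tolist())
f=.44
a=atz('top',277.1-f,190.9-f,.0968)*1000; b=atz('top',277.3-f,204.7-f,.0615)*1000; print('tongue top',a,'bottom',b,'xs',a[0]-43.8,b[0]-8.5)
print('prongs',atz('top',271.25-f,210.4-f,.08)*1000,atz('top',282.75-f,210.4-f,.08)*1000)
print('side tongue end',atz('side',322.5-.44,160.5-.44,.0968)*1000)
t=np.deg2rad(-139); d=np.array([np.cos(t),np.sin(t),0])
plan(np.array([.4313,.181,.023])-.006*d+[0,0,.12],d,[0,0,-1])
E
```

```text
tongue xs(mm): [[466.0, 464.0, 460.0, 456.0, 454.0, 468.0], [462.0, 460.0, 465.0, 462.0, 459.0, 464.0], [460.0, 459.0, 455.0, 459.0, 466.0, 464.0], [459.0, 459.0, 460.0, 461.0, 459.0, 463.0], [460.0, 461.0, 462.0, 455.0, 467.0, 467.0], [465.0, 459.0, 471.0, 466.0, 459.0, 455.0], [464.0, 463.0, 461.0, 465.0, 471.0, 457.0]]
z [[93.0, 95.0, 98.0, 102.0, 104.0, 91.0], [92.0, 94.0, 88.0, 91.0, 94.0, 89.0], [87.0, 88.0, 93.0, 89.0, 82.0, 84.0], [83.0, 83.0, 82.0, 81.0, 83.0, 79.0], [77.0, 76.0, 75.0, 81.0, 70.0, 70.0], [66.0, 72.0, 61.0, 66.0, 73.0, 76.0], [63.0, 63.0, 65.0, 61.0, 55.0, 68.0]]
tongue top [506.9042 348.7637  96.8   ] bottom [469.4221 352.97    61.5   ] xs 463.10423371318916 460.92207836413525
prongs [452.8024 368.6127  80.    ] [451.8257 335.7558  80.    ]
side tongue end [501.4164 353.5577  96.8   ]
t 0.1 tcp [0.2578 0.5688 0.303 ] target tcp [0.4358 0.1849 0.197 ] dw mm [ 178.  -383.9 -106. ]
shift before turn dp [-0.6414 -0.5517  0.2129]  after turn dp [ 0.235  -0.813   0.2121] turn [-0.0002 -0.0002 -0.1817] minrows shift 10.460860263255373 turn 9.13326981422337
```

```bash
python3 -m crank '[{"dp":[-0.0535,-0.046,0.0177],"delta_rot":[0,0,0],"fingers":1},{"dp":[-0.0535,-0.046,0.0177],"delta_rot":[0,0,0],"fingers":1},{"dp":[-0.0535,-0.046,0.0177],"delta_rot":[0,0,0],"fingers":1},{"dp":[-0.0535,-0.046,0.0177],"delta_rot":[0,0,0],"fingers":1},{"dp":[-0.0535,-0.046,0.0177],"delta_rot":[0,0,0],"fingers":1},{"dp":[-0.0535,-0.046,0.0177],"delta_rot":[0,0,0],"fingers":1},{"dp":[-0.0535,-0.046,0.0177],"delta_rot":[0,0,0],"fingers":1},{"dp":[-0.0535,-0.046,0.0177],"delta_rot":[0,0,0],"fingers":1},{"dp":[-0.0535,-0.046,0.0177],"delta_rot":[0,0,0],"fingers":1},{"dp":[-0.0535,-0.046,0.0177],"delta_rot":[0,0,0],"fingers":1},{"dp":[-0.0535,-0.046,0.0177],"delta_rot":[0,0,0],"fingers":1},{"dp":[-0.0535,-0.046,0.0177],"delta_rot":[0,0,0],"fingers":1}]' 50
python3 -m crank '[{"dp":[0,0,0],"delta_rot":[0,0,-0.0182],"fingers":1},{"dp":[0,0,0],"delta_rot":[0,0,-0.0182],"fingers":1},{"dp":[0,0,0],"delta_rot":[0,0,-0.0182],"fingers":1},{"dp":[0,0,0],"delta_rot":[0,0,-0.0182],"fingers":1},{"dp":[0,0,0],"delta_rot":[0,0,-0.0182],"fingers":1},{"dp":[0,0,0],"delta_rot":[0,0,-0.0182],"fingers":1},{"dp":[0,0,0],"delta_rot":[0,0,-0.0182],"fingers":1},{"dp":[0,0,0],"delta_rot":[0,0,-0.0182],"fingers":1},{"dp":[0,0,0],"delta_rot":[0,0,-0.0182],"fingers":1},{"dp":[0,0,0],"delta_rot":[0,0,-0.0182],"fingers":1},{"dp":[0,0,0],"delta_rot":[0,0,0],"fingers":1},{"dp":[0,0,0],"delta_rot":[0,0,0],"fingers":1}]'
python3 - <<'E'
from h import *
t=np.deg2rad(-139); d=np.array([np.cos(t),np.sin(t),0])
plan(np.array([.4313,.181,.023])-.006*d,d,[0,0,-1]); print(manip.sense()['q'])
E
```

```text
t: 1.1
tcp_pos: [0.4368, 0.1836, 0.1972]
tool_rot: [0.211, 0.977, -0.0, -0.0]
force: [0.3, 0.8, -0.5]
finger_gap: 1.001
gripper_force: 0.0
t: 2.1
tcp_pos: [0.4363, 0.1852, 0.1975]
tool_rot: [-0.35, 0.937, 0.0, -0.0]
force: [0.0, 0.0, -0.0]
finger_gap: 0.997
gripper_force: 0.0
t 2.1 tcp [0.4363 0.1852 0.1975] target tcp [0.4358 0.1849 0.077 ] dw mm [  -0.5   -0.3 -120.5]
shift before turn dp [1.100e-03 2.000e-04 2.411e-01]  after turn dp [1.200e-03 2.000e-04 2.411e-01] turn [ 0.     -0.0001 -0.0001] minrows shift 2.8908429271377587 turn 0.006521110994694815
[ 1.65080168e-01  5.03713028e-01  1.90531521e+00  1.03345667e-06
  7.32987686e-01 -2.12060555e+00]
```

```bash
python3 -m crank '[{"dp":[0,0,0.06],"delta_rot":[0,0,0],"fingers":1},{"dp":[0,0,0.06],"delta_rot":[0,0,0],"fingers":1},{"dp":[0,0,0.06],"delta_rot":[0,0,0],"fingers":1},{"dp":[0,0,0.04],"delta_rot":[0,0,0],"fingers":1},{"dp":[0,0,0.02],"delta_rot":[0,0,0],"fingers":1},{"dp":[0,0,0],"delta_rot":[0,0,0],"fingers":1}]' 50
python3 -m crank '[{"dp":[0,0,0],"delta_rot":[0,0,0],"fingers":-1},{"dp":[0,0,0],"delta_rot":[0,0,0],"fingers":-1},{"dp":[0,0,0],"delta_rot":[0,0,0],"fingers":-1},{"dp":[0,0,0],"delta_rot":[0,0,0],"fingers":-1},{"dp":[0,0,0],"delta_rot":[0,0,0],"fingers":-1},{"dp":[0,0,0],"delta_rot":[0,0,0],"fingers":-1},{"dp":[0,0,0],"delta_rot":[0,0,0],"fingers":-1},{"dp":[0,0,0],"delta_rot":[0,0,0],"fingers":-1},{"dp":[0,0,0],"delta_rot":[0,0,0],"fingers":-1},{"dp":[0,0,0],"delta_rot":[0,0,0],"fingers":-1}]' 50
python3 - <<'E'
from h import *
p,d=manip.snapshot('side'); s=manip.sense(); print(s['finger_gap']*85,s['tcp_pos'],s['gripper_force'],s['force'])
# cradle plan: handle centre seated = seat+[.0212cx,.0212]; hover 80 mm out along slope normal
y=np.deg2rad(-2.5); c=np.array([np.cos(y),np.sin(y),0]); k=np.array([0,0,1.])
tip=(-c-k); z=(c-k)/2**.5
seat=np.array([.4615,.3515,.070]); hc=seat+.0212*(c+k)
g=hc-.006*(-c-k)/2**.5     # grip point on handle axis, 6 mm up from centre
# at pick handle axis was at z .012 with tcp .0765 -> axis 0.0645 ahead of TCP
r=s['tcp_pos'][2]-.012
for off in (.11,.0): plan(g-z*off,tip,z,reach=r)
E
```

```text
t: 2.6
tcp_pos: [0.4356, 0.185, 0.0758]
tool_rot: [-0.35, 0.937, 0.0, -0.002]
force: [0.5, -0.0, 1.3]
finger_gap: 0.998
gripper_force: 0.0
t: 3.43
tcp_pos: [0.4369, 0.1854, 0.0789]
tool_rot: [-0.351, 0.936, -0.0, 0.001]
force: [-0.3, 0.4, 6.1]
finger_gap: 0.266
gripper_force: 49.8
22.485881692303554 [0.4369158  0.18537712 0.0788769 ] 49.78980839252472 [-0.73990533 -0.38838787  6.17203301]
t 3.48 tcp [0.4369 0.1854 0.0789] target tcp [0.362  0.3558 0.2205] dw mm [-74.9 170.5 141.6]
shift before turn dp [-0.1117  0.3551 -0.2834]  after turn dp [-0.0839  0.3341 -0.3167] turn [ 0.0475 -0.1184  0.1147] minrows shift 5.610580664970806 turn 8.627565579839489
t 3.48 tcp [0.4369 0.1854 0.0789] target tcp [0.4397 0.3525 0.1427] dw mm [  2.8 167.1  63.9]
shift before turn dp [-0.2241  0.248  -0.1276]  after turn dp [-0.0839  0.3341 -0.0967] turn [ 0.0475 -0.1184  0.1147] minrows shift 4.289776840378925 turn 8.627565579839489
```

```bash
python3 -m crank '[{"dp":[0,0,-0.02],"delta_rot":[0,0,0],"fingers":-1},{"dp":[0,0,-0.06],"delta_rot":[0,0,0],"fingers":-1},{"dp":[0,0,-0.07],"delta_rot":[0,0,0],"fingers":-1},{"dp":[0,0,-0.07],"delta_rot":[0,0,0],"fingers":-1},{"dp":[0,0,-0.06],"delta_rot":[0,0,0],"fingers":-1},{"dp":[0,0,0],"delta_rot":[0,0,0],"fingers":-1}]'
python3 -m crank '[{"dp":[0,0,0],"delta_rot":[0.0048,-0.0118,0.0115],"fingers":-1},{"dp":[0,0,0],"delta_rot":[0.0048,-0.0118,0.0115],"fingers":-1},{"dp":[0,0,0],"delta_rot":[0.0048,-0.0118,0.0115],"fingers":-1},{"dp":[0,0,0],"delta_rot":[0.0048,-0.0118,0.0115],"fingers":-1},{"dp":[0,0,0],"delta_rot":[0.0048,-0.0118,0.0115],"fingers":-1},{"dp":[0,0,0],"delta_rot":[0.0048,-0.0118,0.0115],"fingers":-1},{"dp":[0,0,0],"delta_rot":[0.0048,-0.0118,0.0115],"fingers":-1},{"dp":[0,0,0],"delta_rot":[0.0048,-0.0118,0.0115],"fingers":-1},{"dp":[0,0,0],"delta_rot":[0.0048,-0.0118,0.0115],"fingers":-1},{"dp":[0,0,0],"delta_rot":[0.0048,-0.0118,0.0115],"fingers":-1},{"dp":[0,0,0],"delta_rot":[0,0,0],"fingers":-1},{"dp":[0,0,0],"delta_rot":[0,0,0],"fingers":-1}]'
cat > cr.py <<'E'
from h import *
y=np.deg2rad(-2.5); c=np.array([np.cos(y),np.sin(y),0]); k=np.array([0,0,1.])
tip=(-c-k); z=(c-k)/2**.5
seat=np.array([.4615,.3515,.070]); hc=seat+.0212*(c+k)
g=hc-.006*(-c-k)/2**.5
E
python3 - <<'E'
from cr import *
plan(g-z*.11,tip,z,reach=.0669); s=manip.sense(); print(s['q'])
E
```

```text
t: 3.98
tcp_pos: [0.4388, 0.1859, 0.2234]
tool_rot: [-0.351, 0.936, -0.001, 0.006]
force: [0.5, 0.4, -1.0]
finger_gap: 0.268
gripper_force: 49.4
t: 4.98
tcp_pos: [0.438, 0.1749, 0.219]
tool_rot: [-0.118, 0.963, -0.032, 0.241]
force: [-0.3, 0.3, -2.2]
finger_gap: 0.267
gripper_force: 49.3
t 4.98 tcp [0.438  0.1749 0.219 ] target tcp [0.362  0.3558 0.2205] dw mm [-76.1 181.    1.5]
shift before turn dp [ 0.0411  0.383  -0.0761]  after turn dp [ 0.1165  0.355  -0.1208] turn [ 0.0092 -0.0461  0.0444] minrows shift 4.708344241273015 turn 3.250967986810432
[ 0.18705437  0.43089432  2.14517621 -0.84647796  0.12338026 -0.80750441]
```

```bash
python3 -m crank '[{"dp":[0.007,0.064,-0.0127],"delta_rot":[0,0,0],"fingers":-1},{"dp":[0.007,0.064,-0.0127],"delta_rot":[0,0,0],"fingers":-1},{"dp":[0.007,0.064,-0.0127],"delta_rot":[0,0,0],"fingers":-1},{"dp":[0.007,0.064,-0.0127],"delta_rot":[0,0,0],"fingers":-1},{"dp":[0.007,0.064,-0.0127],"delta_rot":[0,0,0],"fingers":-1},{"dp":[0.007,0.064,-0.0127],"delta_rot":[0,0,0],"fingers":-1},{"dp":[0,0,0],"delta_rot":[0.0023,-0.0115,0.0111],"fingers":-1},{"dp":[0,0,0],"delta_rot":[0.0023,-0.0115,0.0111],"fingers":-1},{"dp":[0,0,0],"delta_rot":[0.0023,-0.0115,0.0111],"fingers":-1},{"dp":[0,0,0],"delta_rot":[0.0023,-0.0115,0.0111],"fingers":-1},{"dp":[0,0,0],"delta_rot":[0,0,0],"fingers":-1},{"dp":[0,0,0],"delta_rot":[0,0,0],"fingers":-1}]'
python3 - <<'E'
from cr import *
plan(g-z*.11,tip,z,reach=.0669); s=manip.sense(); print(s['q'])
E
```

```text
t: 5.98
tcp_pos: [0.3621, 0.3558, 0.2219]
tool_rot: [-0.033, 0.945, -0.027, 0.325]
force: [-0.8, 0.6, -2.2]
finger_gap: 0.259
gripper_force: 49.7
t 5.98 tcp [0.3621 0.3558 0.2219] target tcp [0.362  0.3558 0.2205] dw mm [-0.2  0.1 -1.3]
shift before turn dp [0.0019 0.0004 0.0019]  after turn dp [0.0022 0.0002 0.0016] turn [ 0.0008 -0.0194  0.0182] minrows shift 0.03254601770690562 turn 1.3365797156883488
[ 0.75285828  0.51082658  2.03905542 -1.38536829  0.46611169  0.35712351]
```

```bash
cat > kin.py <<'E'
from h import *
from scipy.optimize import least_squares
Z=lambda a:R.from_euler('z',a).as_matrix(); Y=lambda a:R.from_euler('y',a).as_matrix()
LO=np.array([-3.08,-.75,.22,-1.43,0,-2.85]);HI=np.array([3.08,2.2,2.44,4.57,2.65,2.85])
def fk(q,k,s4=1,off=-np.pi/2):
    a1,b,d1,L2,L3,e3,dw=k
    A=Z(q[0]); p=A@[a1,b,d1]; A=A@Y(q[1]); p=p+A@[0,0,L2]; A=A@Y(q[2]); p=p+A@[e3,0,L3]
    A=A@Z(s4*q[3])@Y(q[4]); p=p+A@[0,0,dw]; A=A@Z(s4*q[5]+off); return p,A
D=[([.96655,.52835,1.43377,-.00003,1.18139,-.17847],[.25781,.5688,.30305],[.21127,.97743,-.0009,-.00035]),
([.16508,.50371,1.90532,0,.73299,-2.12061],[.4363,.1852,.1975],[-.35,.937,0,0]),
([.18705,.43089,2.14518,-.84648,.12338,-.8075],[.438,.1749,.219],[-.118,.963,-.032,.241]),
([.75286,.51083,2.03906,-1.38537,.46611,.35712],[.3621,.3558,.2219],[-.033,.945,-.027,.325])]
K=None
def fit(verbose=False):
    global K
    best=None
    for s4 in(1,-1):
        for off in(np.pi/2,-np.pi/2):
            e=max(np.linalg.norm(fk(q,[0]*7,s4,off)[1]-R.from_quat(r).as_matrix()) for q,_,r in D)
            if best is None or e<best[0]: best=(e,s4,off)
    _,s4,off=best
    f=lambda k:np.concatenate([fk(q,k,s4,off)[0]-p for q,p,_ in D]+[1e-3*np.array([k[0],k[5]])])
    s=least_squares(f,[0,.11,.2,.4,.4,0,.2]); K=(s.x,s4,off)
    if verbose: print(best,s.x.round(4),np.abs(f(s.x)).max())
fit()
def ik(p,Rm,q0):
    def f(q):
        pp,A=fk(q,*K); return np.concatenate([(pp-p)*5,R.from_matrix(Rm.T@A).as_rotvec()])
    best=None
    for g in [np.array(q0)]+[np.clip(np.array(q0)+np.random.default_rng(i).normal(0,.6,6),LO,HI) for i in range(25)]:
        s=least_squares(f,np.clip(g,LO+1e-3,HI-1e-3),bounds=(LO,HI)); c=np.linalg.norm(s.fun)
        if best is None or c<best[0]-1e-4: best=(c,s.x)
        if c<1e-4: break
    return best
E
python3 - <<'E'
from kin import *; import kin
from cr import *
kin.fit(True); q=manip.sense()['q']
for lean in (45,40,35,30):
  a=np.deg2rad(lean); 
  for yaw in (-2.5,5):
    w=np.deg2rad(yaw); c=np.array([np.cos(w),np.sin(w),0]); zz=c*np.sin(a)-k*np.cos(a); xx=-c*np.cos(a)-k*np.sin(a)
    for off in(.11,0):
      e,s=ik(g-z*off-zz*.0669,Rxz(xx,zz),q); print(lean,yaw,off,round(e,4),s.round(3))
E
```

```text
(np.float64(0.0014023834136789276), 1, 1.5707963267948966) [1.000e-04 1.110e-01 2.745e-01 5.878e-01 3.917e-01 1.141e-01 2.241e-01] 0.00011413300272442779
45 -2.5 0.11 0.0816 [ 0.794  0.528  2.026 -1.43   0.557  0.547]
45 -2.5 0 0.1729 [ 0.672  0.701  1.902 -1.43   0.489  0.477]
45 5 0.11 0.1355 [ 0.746  0.495  2.049 -1.43   0.449  0.405]
45 5 0 0.2234 [ 0.623  0.674  1.926 -1.43   0.376  0.328]
40 -2.5 0.11 0.0104 [ 0.756  0.513  2.037 -1.43   0.484  0.514]
40 -2.5 0 0.0982 [ 0.639  0.688  1.914 -1.43   0.421  0.444]
40 5 0.11 0.0567 [ 0.711  0.486  2.057 -1.43   0.387  0.373]
40 5 0 0.1413 [ 0.595  0.666  1.935 -1.43   0.32   0.298]
35 -2.5 0.11 0.0 [ 0.721  0.489  2.008 -1.184  0.443  0.243]
35 -2.5 0 0.0219 [ 0.608  0.679  1.924 -1.43   0.359  0.416]
35 5 0.11 0.0 [ 0.68   0.475  2.05  -1.31   0.338  0.228]
35 5 0 0.0583 [ 0.569  0.662  1.942 -1.43   0.27   0.273]
30 -2.5 0.11 0.0 [ 0.687  0.471  1.969 -0.883  0.447 -0.079]
30 -2.5 0 0.0 [ 0.58   0.663  1.898 -1.137  0.328  0.102]
30 5 0.11 0.0 [ 0.651  0.458  2.005 -0.893  0.35  -0.207]
30 5 0 0.0 [ 0.546  0.655  1.931 -1.243  0.236  0.067]
```

```bash
python3 - <<'E'
from kin import *
from cr import *
q=manip.sense()['q']
for off in(.2,.15,.11,.08,.05,.02,0):
  for q4 in(4.4,3.5):
   for q6 in (q[5],q[5]-np.pi):
    q0=q.copy(); q0[3]=q4;q0[5]=q6
    p=g-z*off-z*.0669
    e,s=ik(p,Rxz(tip,z),q0)
    if e<.05: print(off,round(e,4),s.round(3)); break
   else: continue
   break
# vertical region exploration: where in branch q4 in(1..4.5) can pose along path exist
for lab,pp in (('hover',np.array([.36,.33,.25])),('far',np.array([.45,.33,.3])),('y',np.array([.42,.2,.25]))):
  for lean,az in ((0,0),(15,0),(30,0),(45,-2),(20,45),(40,45),(20,90),(30,90),(30,20)):
    a=np.deg2rad(lean);w=np.deg2rad(az);c2=np.array([np.cos(w),np.sin(w),0]); zz=c2*np.sin(a)-k*np.cos(a)
    xx=-c2*np.cos(a)-k*np.sin(a) 
    q0=q.copy(); q0[3]=3.;q0[5]=-1; e,s=ik(pp,Rxz(xx,zz),q0); print(lab,lean,az,round(e,3),s.round(2))
E
```

```text
0.2 0.0 [ 0.917  0.383  2.084 -1.357  0.635  0.528]
0.15 0.0372 [ 0.846  0.465  2.062 -1.43   0.586  0.571]
0.11 0.006 [0.788 0.55  2.08  4.57  0.555 0.823]
0.08 0.0 [0.751 0.604 2.063 4.484 0.545 0.89 ]
0.05 0.0 [0.715 0.658 2.045 4.388 0.539 0.965]
0.02 0.0 [0.682 0.71  2.022 4.302 0.537 1.029]
0 0.0 [0.661 0.744 2.005 4.252 0.537 1.065]
hover 0 0 0.0 [ 0.51  0.43  1.83  0.    0.89 -1.06]
hover 15 0 0.0 [ 0.58  0.39  1.93 -0.25  0.61 -0.8 ]
hover 30 0 0.0 [ 0.65  0.4   2.03 -0.86  0.41 -0.17]
hover 45 -2 0.013 [0.74 0.47 2.12 4.57 0.52 0.76]
hover 20 45 0.0 [ 0.46  0.37  2.02  0.26  0.44 -2.11]
hover 40 45 0.0 [0.4  0.39 2.22 2.04 0.28 2.35]
hover 20 90 0.124 [0.3  0.4  2.01 0.71 0.68 2.85]
hover 30 90 0.0 [0.28 0.41 2.01 0.8  0.74 2.81]
hover 30 20 0.0 [ 0.56  0.38  2.09 -0.59  0.19 -0.81]
far 0 0 0.0 [ 0.43  0.44  1.61 -0.    1.09 -1.14]
far 15 0 0.0 [ 0.48  0.39  1.72 -0.17  0.8  -0.99]
far 30 0 0.0 [ 0.54  0.38  1.84 -0.53  0.53 -0.62]
far 45 -2 0.0 [ 0.6   0.4   1.94 -1.33  0.45  0.21]
far 20 45 0.0 [ 0.38  0.36  1.8   0.22  0.67 -2.13]
far 40 45 0.034 [ 0.32  0.34  1.98  0.94  0.34 -2.85]
far 20 90 0.138 [ 0.35  0.4   1.69  0.28  0.95 -2.85]
far 30 90 0.072 [0.2  0.41 1.81 0.73 0.92 2.85]
far 30 20 0.0 [ 0.45  0.35  1.89 -0.14  0.38 -1.35]
y 0 0 0.0 [ 0.2   0.4   1.88 -0.    0.86 -1.37]
y 15 0 0.0 [ 0.23  0.36  2.01 -0.12  0.53 -1.24]
y 30 0 0.0 [ 0.27  0.36  2.14 -0.77  0.19 -0.58]
y 45 -2 0.0 [0.33 0.42 2.26 3.87 0.38 1.14]
y 20 45 0.0 [ 0.09  0.35  2.06  0.46  0.51 -2.64]
y 40 45 0.0 [-0.04  0.39  2.24  1.58  0.49  2.44]
y 20 90 0.0 [0.03 0.39 1.96 0.48 0.84 2.84]
y 30 90 0.0 [-0.06  0.42  1.99  0.7   0.89  2.6 ]
y 30 20 0.0 [ 0.16  0.34  2.17  0.71  0.15 -2.44]
```

```bash
cat >> kin.py <<'E'
def loc(p,Rm,q0):
    f=lambda q:(lambda t:np.concatenate([(t[0]-p)*5,R.from_matrix(Rm.T@t[1]).as_rotvec()]))(fk(q,*K))
    s=least_squares(f,np.clip(q0,LO+1e-4,HI-1e-4),bounds=(LO,HI)); return np.linalg.norm(s.fun),s.x
def lean(l,az,tw=0):
    a=np.deg2rad(l);w=np.deg2rad(az);c=np.array([np.cos(w),np.sin(w),0]);k=np.array([0,0,1.])
    M=Rxz(-c*np.cos(a)-k*np.sin(a),c*np.sin(a)-k*np.cos(a)); return M@Z(np.deg2rad(tw))
def run(wps,q0=None,show=True):
    """wps: list of (tcp, R). simulates; returns rows text data in tool axes, shift+turn together"""
    s=manip.sense(); p=np.array(s['tcp_pos']); A=R.from_quat(s['tool_rot']).as_matrix(); q=s['q'].copy()
    for i,(p1,A1) in enumerate(wps):
        rv=R.from_matrix(A.T@A1).as_rotvec(); n=int(np.ceil(max(np.linalg.norm(p1-p)/.036,np.rad2deg(np.linalg.norm(rv))/6.6,1)))
        emax=0;jmax=0
        for j in range(1,n+1):
            e,q2=loc(p+(p1-p)*j/n,A@R.from_rotvec(rv*j/n).as_matrix(),q); emax=max(emax,e);jmax=max(jmax,(np.abs(q2-q)/[2.79,2.79,3.14,3.14,3.14,3.14]).max()*12/.7); q=q2
        dp=(p1-p)
        print(i,'n',n,'err %.3f speed %.2f'%(emax,jmax),'q',q.round(2),'\n   turn/row',(rv/2/np.pi/n).round(4),' shift-first/row',(A.T@dp/.5/n).round(4),' shift-after-turn/row',(A1.T@dp/.5/n).round(4))
        p,A=p1,A1
E
python3 - <<'E'
from kin import *
from cr import *
P0=np.array([.40,.20,.27]); h=lambda o:g-z*o-z*.0669
print(manip.sense()['tool_rot'])
for az1,tw in ((35,0),(45,-20),(35,-20)):
  print('---',az1,tw)
  W=[(P0,lean(30,0)),(P0,lean(22,az1,tw)),(P0,lean(40,az1,tw)),(P0,lean(45,20)),(P0,lean(45,-2.5)),(h(.075),lean(45,-2.5)),(h(0),lean(45,-2.5))]
  run(W)
E
```

```text
[-0.03317225  0.94484453 -0.02657198  0.32474966]
--- 35 0
0 n 5 err 0.000 speed 2.11 q [ 0.28  0.29  2.15 -0.64  0.24 -0.7 ] 
   turn/row [-0.0011  0.0044  0.0025]  shift-first/row [-0.0187 -0.0641 -0.0041]  shift-after-turn/row [-0.0227 -0.0623 -0.0091]
1 n 6 err 0.000 speed 2.17 q [ 0.12  0.27  2.11  0.42  0.45 -2.41] 
   turn/row [-0.0071  0.0036 -0.0146]  shift-first/row [0. 0. 0.]  shift-after-turn/row [0. 0. 0.]
2 n 3 err 0.158 speed 1.80 q [ 0.11  0.25  2.19  0.9   0.28 -2.85] 
   turn/row [ 0.     -0.0167  0.    ]  shift-first/row [0. 0. 0.]  shift-after-turn/row [0. 0. 0.]
3 n 3 err 0.168 speed 0.51 q [ 0.2   0.26  2.22  1.17  0.05 -2.85] 
   turn/row [ 0.0094 -0.0046  0.0102]  shift-first/row [0. 0. 0.]  shift-after-turn/row [0. 0. 0.]
4 n 4 err 0.220 speed 0.48 q [ 0.19  0.27  2.23  1.37  0.   -2.76] 
   turn/row [0.011 0.    0.011]  shift-first/row [0. 0. 0.]  shift-after-turn/row [0. 0. 0.]
5 n 5 err 0.413 speed 0.80 q [ 0.5   0.51  2.08  1.71  0.   -2.85] 
   turn/row [0. 0. 0.]  shift-first/row [0.0267 0.0616 0.0153]  shift-after-turn/row [0.0267 0.0616 0.0153]
6 n 3 
[... 1896 characters left out ...]
-after-turn/row [0. 0. 0.]
3 n 6 err 0.198 speed 0.54 q [ 0.2   0.26  2.22  1.17  0.05 -2.85] 
   turn/row [ 0.0051 -0.0015  0.0144]  shift-first/row [0. 0. 0.]  shift-after-turn/row [0. 0. 0.]
4 n 4 err 0.220 speed 0.48 q [ 0.19  0.27  2.23  1.33  0.   -2.72] 
   turn/row [0.011 0.    0.011]  shift-first/row [0. 0. 0.]  shift-after-turn/row [0. 0. 0.]
5 n 5 err 0.413 speed 1.08 q [ 0.5   0.51  2.08  1.71  0.   -2.85] 
   turn/row [0. 0. 0.]  shift-first/row [0.0267 0.0616 0.0153]  shift-after-turn/row [0.0267 0.0616 0.0153]
6 n 3 err 0.411 speed 0.28 q [ 0.46  0.64  1.98  1.68  0.   -2.85] 
   turn/row [0. 0. 0.]  shift-first/row [-0.    0.    0.05]  shift-after-turn/row [-0.    0.    0.05]
```

```bash
python3 - <<'E'
from kin import *
from cr import *
P0=np.array([.40,.20,.30]); h=lambda o:g-z*o-z*.0669
W=[(P0,lean(30,0)),(P0,lean(20,20)),(P0,lean(20,20,90)),(P0,lean(20,20,180)),(P0,lean(25,40,220)),(P0,lean(42,40,220)),(P0,lean(45,15,220)),(P0,lean(45,-2.5,270)),(P0,lean(45,-2.5,360)),(h(.075),lean(45,-2.5)),(h(0),lean(45,-2.5))]
run(W)
E
```

```text
0 n 5 err 0.000 speed 1.95 q [ 0.28  0.22  2.11 -0.45  0.33 -0.89] 
   turn/row [-0.0011  0.0044  0.0025]  shift-first/row [-0.0261 -0.065  -0.0135]  shift-after-turn/row [-0.0287 -0.0623 -0.0195]
1 n 4 err 0.000 speed 1.68 q [ 0.18  0.22  2.05  0.11  0.54 -1.82] 
   turn/row [-0.0059  0.0069 -0.0126]  shift-first/row [0. 0. 0.]  shift-after-turn/row [0. 0. 0.]
2 n 14 err 0.000 speed 0.61 q [ 0.18  0.22  2.05  0.11  0.54 -0.25] 
   turn/row [0.     0.     0.0179]  shift-first/row [0. 0. 0.]  shift-after-turn/row [0. 0. 0.]
3 n 14 err 0.000 speed 0.61 q [0.18 0.22 2.05 0.11 0.54 1.32] 
   turn/row [0.     0.     0.0179]  shift-first/row [0. 0. 0.]  shift-after-turn/row [0. 0. 0.]
4 n 4 err 0.000 speed 0.54 q [0.08 0.21 2.09 0.5  0.53 1.26] 
   turn/row [0.0062 0.0014 0.0149]  shift-first/row [0. 0. 0.]  shift-after-turn/row [0. 0. 0.]
5 n 3 err 0.000 speed 2.06 q [-0.03  0.23  2.26  1.45  0.46  0.26] 
   turn/row [ 0.0101  0.0121 -0.    ]  shift-first/row [0. 0. 0.]  shift-after-turn/row [0. 0. 0.]
6 n 4 err 0.000 speed 3.16 q [ 0.18  0.24  2.29  2.84  0.18 -0.63] 
   turn/row [-0.0078  0.0093  0.0126]  shift-first/row [0. 0. 0.]  shift-after-turn/row [0. 0. 0.]
7 n 10 err 0.000 speed 1.03 q [ 0.35  0.27  2.23  4.35  0.3  -0.91] 
   turn/row [-0.0015  0.0033  0.0173]  shift-first/row [0. 0. 0.]  shift-after-turn/row [0. 0. 0.]
8 n 14 err 0.000 speed 0.61 q [0.35 0.27 2.23 4.35 0.3  0.66] 
   turn/row [0.     0.     0.0179]  shift-first/row [0. 0. 0.]  shift-after-turn/row [0. 0. 0.]
9 n 6 err 0.000 speed 0.49 q [0.75 0.61 2.06 4.47 0.54 0.9 ] 
   turn/row [0. 0. 0.]  shift-first/row [0.0293 0.0513 0.0198]  shift-after-turn/row [0.0293 0.0513 0.0198]
10 n 3 err 0.000 speed 0.44 q [0.66 0.74 2.   4.25 0.54 1.06] 
   turn/row [0. 0. 0.]  shift-first/row [-0.    0.    0.05]  shift-after-turn/row [-0.    0.    0.05]
```

```bash
python3 -m crank '[{"dp":[-0.0135,-0.032,-0.008],"delta_rot":[-0.0006,0.0022,0.0013],"fingers":-1},{"dp":[-0.0135,-0.032,-0.008],"delta_rot":[-0.0006,0.0022,0.0013],"fingers":-1},{"dp":[-0.0135,-0.032,-0.008],"delta_rot":[-0.0006,0.0022,0.0013],"fingers":-1},{"dp":[-0.0135,-0.032,-0.008],"delta_rot":[-0.0006,0.0022,0.0013],"fingers":-1},{"dp":[-0.0135,-0.032,-0.008],"delta_rot":[-0.0006,0.0022,0.0013],"fingers":-1},{"dp":[-0.0135,-0.032,-0.008],"delta_rot":[-0.0006,0.0022,0.0013],"fingers":-1},{"dp":[-0.0135,-0.032,-0.008],"delta_rot":[-0.0006,0.0022,0.0013],"fingers":-1},{"dp":[-0.0135,-0.032,-0.008],"delta_rot":[-0.0006,0.0022,0.0013],"fingers":-1},{"dp":[-0.0135,-0.032,-0.008],"delta_rot":[-0.0006,0.0022,0.0013],"fingers":-1},{"dp":[-0.0135,-0.032,-0.008],"delta_rot":[-0.0006,0.0022,0.0013],"fingers":-1}]'
python3 -m crank '[{"dp":[0,0,0],"delta_rot":[-0.003,0.0035,-0.0063],"fingers":-1},{"dp":[0,0,0],"delta_rot":[-0.003,0.0035,-0.0063],"fingers":-1},{"dp":[0,0,0],"delta_rot":[-0.003,0.0035,-0.0063],"fingers":-1},{"dp":[0,0,0],"delta_rot":[-0.003,0.0035,-0.0063],"fingers":-1},{"dp":[0,0,0],"delta_rot":[-0.003,0.0035,-0.0063],"fingers":-1},{"dp":[0,0,0],"delta_rot":[-0.003,0.0035,-0.0063],"fingers":-1},{"dp":[0,0,0],"delta_rot":[-0.003,0.0035,-0.0063],"fingers":-1},{"dp":[0,0,0],"delta_rot":[-0.003,0.0035,-0.0063],"fingers":-1},{"dp":[0,0,0],"delta_rot":[0,0,0],"fingers":-1}]'
python3 - <<'E'
from kin import *
from cr import *
print(manip.sense()['q'])
P0=np.array([.40,.20,.30])
W=[(P0,lean(20,20,0)),(P0,lean(20,20,90)),(P0,lean(20,20,180))]
run(W)
E
```

```text
t: 6.82
tcp_pos: [0.3996, 0.1982, 0.2998]
tool_rot: [0.002, 0.966, 0.004, 0.26]
force: [0.5, 0.4, -2.0]
finger_gap: 0.268
gripper_force: 49.7
t: 7.57
tcp_pos: [0.4006, 0.1989, 0.2998]
tool_rot: [-0.17, 0.97, 0.035, 0.173]
force: [1.8, 0.1, -1.0]
finger_gap: 0.265
gripper_force: 49.7
[ 0.17416374  0.21470101  2.05210885  0.13711075  0.53081787 -1.84933719]
0 n 1 err 0.000 speed 0.15 q [ 0.18  0.22  2.05  0.11  0.54 -1.82] 
   turn/row [ 0.0014  0.0009 -0.0007]  shift-first/row [ 0.0002  0.0024 -0.0004]  shift-after-turn/row [ 0.0002  0.0024 -0.0004]
1 n 14 err 0.000 speed 0.61 q [ 0.18  0.22  2.05  0.11  0.54 -0.25] 
   turn/row [0.     0.     0.0179]  shift-first/row [0. 0. 0.]  shift-after-turn/row [0. 0. 0.]
2 n 14 err 0.000 speed 0.61 q [0.18 0.22 2.05 0.11 0.54 1.32] 
   turn/row [0.     0.     0.0179]  shift-first/row [0. 0. 0.]  shift-after-turn/row [0. 0. 0.]
```

```bash
python3 -m crank '[{"dp":[0,0,0],"delta_rot":[0,0,0.019],"fingers":-1},{"dp":[0,0,0],"delta_rot":[0,0,0.019],"fingers":-1},{"dp":[0,0,0],"delta_rot":[0,0,0.019],"fingers":-1},{"dp":[0,0,0],"delta_rot":[0,0,0.019],"fingers":-1},{"dp":[0,0,0],"delta_rot":[0,0,0.019],"fingers":-1},{"dp":[0,0,0],"delta_rot":[0,0,0.019],"fingers":-1},{"dp":[0,0,0],"delta_rot":[0,0,0.019],"fingers":-1},{"dp":[0,0,0],"delta_rot":[0,0,0.019],"fingers":-1},{"dp":[0,0,0],"delta_rot":[0,0,0.019],"fingers":-1},{"dp":[0,0,0],"delta_rot":[0,0,0.019],"fingers":-1},{"dp":[0,0,0],"delta_rot":[0,0,0.019],"fingers":-1},{"dp":[0,0,0],"delta_rot":[0,0,0.019],"fingers":-1}]' >/dev/null
python3 -m crank '[{"dp":[0,0,0],"delta_rot":[0,0,0.019],"fingers":-1},{"dp":[0,0,0],"delta_rot":[0,0,0.019],"fingers":-1},{"dp":[0,0,0],"delta_rot":[0,0,0.019],"fingers":-1},{"dp":[0,0,0],"delta_rot":[0,0,0.019],"fingers":-1},{"dp":[0,0,0],"delta_rot":[0,0,0.019],"fingers":-1},{"dp":[0,0,0],"delta_rot":[0,0,0.019],"fingers":-1},{"dp":[0,0,0],"delta_rot":[0,0,0.019],"fingers":-1},{"dp":[0,0,0],"delta_rot":[0,0,0.019],"fingers":-1},{"dp":[0,0,0],"delta_rot":[0,0,0.019],"fingers":-1},{"dp":[0,0,0],"delta_rot":[0,0,0.019],"fingers":-1},{"dp":[0,0,0],"delta_rot":[0,0,0.019],"fingers":-1},{"dp":[0,0,0],"delta_rot":[0,0,0.019],"fingers":-1}]' >/dev/null
python3 -m crank '[{"dp":[0,0,0],"delta_rot":[0,0,0.019],"fingers":-1},{"dp":[0,0,0],"delta_rot":[0,0,0.019],"fingers":-1},{"dp":[0,0,0],"delta_rot":[0.0062,0.0014,0.0149],"fingers":-1},{"dp":[0,0,0],"delta_rot":[0.0062,0.0014,0.0149],"fingers":-1},{"dp":[0,0,0],"delta_rot":[0.0062,0.0014,0.0149],"fingers":-1},{"dp":[0,0,0],"delta_rot":[0.0062,0.0014,0.0149],"fingers":-1},{"dp":[0,0,0],"delta_rot":[0,0,0],"fingers":-1}]'
python3 - <<'E'
from kin import *
from cr import *
print(manip.sense()['q'])
P0=np.array([.40,.20,.30]); h=lambda o:g-z*o-z*.0669
W=[(P0,lean(42,40,220)),(P0,lean(45,15,220)),(P0,lean(45,-2.5,270)),(P0,lean(45,-2.5,360)),(h(.075),lean(45,-2.5))]
run(W)
E
```

```text
t: 10.15
tcp_pos: [0.3993, 0.1985, 0.299]
tool_rot: [0.976, 0.015, 0.166, -0.141]
force: [-0.8, -0.9, -2.3]
finger_gap: 0.27
gripper_force: 49.7
[0.0737611  0.21048775 2.0955048  0.52409923 0.53844901 1.20072245]
0 n 3 err 0.000 speed 1.96 q [-0.03  0.23  2.26  1.45  0.46  0.26] 
   turn/row [0.0094 0.0124 0.0014]  shift-first/row [ 0.0007 -0.0011 -0.0001]  shift-after-turn/row [ 0.0006 -0.0011  0.0002]
1 n 4 err 0.000 speed 3.16 q [ 0.18  0.24  2.29  2.84  0.18 -0.63] 
   turn/row [-0.0078  0.0093  0.0126]  shift-first/row [0. 0. 0.]  shift-after-turn/row [0. 0. 0.]
2 n 10 err 0.000 speed 1.03 q [ 0.35  0.27  2.23  4.35  0.3  -0.91] 
   turn/row [-0.0015  0.0033  0.0173]  shift-first/row [0. 0. 0.]  shift-after-turn/row [0. 0. 0.]
3 n 14 err 0.000 speed 0.61 q [0.35 0.27 2.23 4.35 0.3  0.66] 
   turn/row [0.     0.     0.0179]  shift-first/row [0. 0. 0.]  shift-after-turn/row [0. 0. 0.]
4 n 6 err 0.000 speed 0.49 q [0.75 0.61 2.06 4.47 0.54 0.9 ] 
   turn/row [0. 0. 0.]  shift-first/row [0.0293 0.0513 0.0198]  shift-after-turn/row [0.0293 0.0513 0.0198]
```

```bash
python3 -m crank '[{"dp":[0,0,0],"delta_rot":[0.004,0.0053,0.0006],"fingers":-1},{"dp":[0,0,0],"delta_rot":[0.004,0.0053,0.0006],"fingers":-1},{"dp":[0,0,0],"delta_rot":[0.004,0.0053,0.0006],"fingers":-1},{"dp":[0,0,0],"delta_rot":[0.004,0.0053,0.0006],"fingers":-1},{"dp":[0,0,0],"delta_rot":[0.004,0.0053,0.0006],"fingers":-1},{"dp":[0,0,0],"delta_rot":[0.004,0.0053,0.0006],"fingers":-1},{"dp":[0,0,0],"delta_rot":[0.004,0.0053,0.0006],"fingers":-1},{"dp":[0,0,0],"delta_rot":[0,0,0],"fingers":-1}]'
python3 -m crank '[{"dp":[0,0,0],"delta_rot":[-0.0026,0.0031,0.0042],"fingers":-1},{"dp":[0,0,0],"delta_rot":[-0.0026,0.0031,0.0042],"fingers":-1},{"dp":[0,0,0],"delta_rot":[-0.0026,0.0031,0.0042],"fingers":-1},{"dp":[0,0,0],"delta_rot":[-0.0026,0.0031,0.0042],"fingers":-1},{"dp":[0,0,0],"delta_rot":[-0.0026,0.0031,0.0042],"fingers":-1},{"dp":[0,0,0],"delta_rot":[-0.0026,0.0031,0.0042],"fingers":-1},{"dp":[0,0,0],"delta_rot":[-0.0026,0.0031,0.0042],"fingers":-1},{"dp":[0,0,0],"delta_rot":[-0.0026,0.0031,0.0042],"fingers":-1},{"dp":[0,0,0],"delta_rot":[-0.0026,0.0031,0.0042],"fingers":-1},{"dp":[0,0,0],"delta_rot":[-0.0026,0.0031,0.0042],"fingers":-1},{"dp":[0,0,0],"delta_rot":[-0.0026,0.0031,0.0042],"fingers":-1},{"dp":[0,0,0],"delta_rot":[-0.0026,0.0031,0.0042],"fingers":-1}]'
python3 - <<'E'
from kin import *
from cr import *
print(manip.sense()['q'])
P0=np.array([.40,.20,.30]); h=lambda o:g-z*o-z*.0669
W=[(P0,lean(45,-2.5,270)),(P0,lean(45,-2.5,360)),(h(.075),lean(45,-2.5))]
run(W)
E
```

```text
t: 10.82
tcp_pos: [0.3985, 0.1987, 0.2985]
tool_rot: [0.934, 0.002, 0.273, -0.228]
force: [-0.7, -0.1, -1.9]
finger_gap: 0.267
gripper_force: 49.8
t: 11.82
tcp_pos: [0.3994, 0.1996, 0.2993]
tool_rot: [0.903, -0.195, 0.339, -0.176]
force: [0.0, -0.4, -0.9]
finger_gap: 0.269
gripper_force: 49.7
[ 0.18055955  0.2430194   2.29171295  2.80460627  0.18505783 -0.60797057]
0 n 10 err 0.000 speed 1.04 q [ 0.35  0.27  2.23  4.35  0.3  -0.91] 
   turn/row [-0.0015  0.0033  0.0174]  shift-first/row [ 0.0001 -0.0002  0.    ]  shift-after-turn/row [-0.0001 -0.0002 -0.    ]
1 n 14 err 0.000 speed 0.61 q [0.35 0.27 2.23 4.35 0.3  0.66] 
   turn/row [0.     0.     0.0179]  shift-first/row [0. 0. 0.]  shift-after-turn/row [0. 0. 0.]
2 n 6 err 0.000 speed 0.49 q [0.75 0.61 2.06 4.47 0.54 0.9 ] 
   turn/row [0. 0. 0.]  shift-first/row [0.0293 0.0513 0.0198]  shift-after-turn/row [0.0293 0.0513 0.0198]
```

```bash
python3 -m crank '[{"dp":[0,0,0],"delta_rot":[-0.0014,0.003,0.0158],"fingers":-1},{"dp":[0,0,0],"delta_rot":[-0.0014,0.003,0.0158],"fingers":-1},{"dp":[0,0,0],"delta_rot":[-0.0014,0.003,0.0158],"fingers":-1},{"dp":[0,0,0],"delta_rot":[-0.0014,0.003,0.0158],"fingers":-1},{"dp":[0,0,0],"delta_rot":[-0.0014,0.003,0.0158],"fingers":-1},{"dp":[0,0,0],"delta_rot":[-0.0014,0.003,0.0158],"fingers":-1},{"dp":[0,0,0],"delta_rot":[-0.0014,0.003,0.0158],"fingers":-1},{"dp":[0,0,0],"delta_rot":[-0.0014,0.003,0.0158],"fingers":-1},{"dp":[0,0,0],"delta_rot":[-0.0014,0.003,0.0158],"fingers":-1},{"dp":[0,0,0],"delta_rot":[-0.0014,0.003,0.0158],"fingers":-1},{"dp":[0,0,0],"delta_rot":[-0.0014,0.003,0.0158],"fingers":-1},{"dp":[0,0,0],"delta_rot":[0,0,0.012],"fingers":-1}]' >/dev/null
python3 -m crank '[{"dp":[0,0,0],"delta_rot":[0,0,0.0198],"fingers":-1},{"dp":[0,0,0],"delta_rot":[0,0,0.0198],"fingers":-1},{"dp":[0,0,0],"delta_rot":[0,0,0.0198],"fingers":-1},{"dp":[0,0,0],"delta_rot":[0,0,0.0198],"fingers":-1},{"dp":[0,0,0],"delta_rot":[0,0,0.0198],"fingers":-1},{"dp":[0,0,0],"delta_rot":[0,0,0.0198],"fingers":-1},{"dp":[0,0,0],"delta_rot":[0,0,0.0198],"fingers":-1},{"dp":[0,0,0],"delta_rot":[0,0,0.0198],"fingers":-1},{"dp":[0,0,0],"delta_rot":[0,0,0.0198],"fingers":-1},{"dp":[0,0,0],"delta_rot":[0,0,0.0198],"fingers":-1},{"dp":[0,0,0],"delta_rot":[0,0,0.0198],"fingers":-1},{"dp":[0,0,0],"delta_rot":[0,0,0.0198],"fingers":-1}]'
python3 - <<'E'
from kin import *
from cr import *
print(manip.sense()['q'])
h=lambda o:g-z*o-z*.0669
run([(np.array([.40,.2,.3]),lean(45,-2.5)),(h(.075),lean(45,-2.5))])
E
```

```text
t: 13.82
tcp_pos: [0.3999, 0.2003, 0.2998]
tool_rot: [0.02, 0.923, -0.006, 0.383]
force: [-0.1, 0.1, -1.2]
finger_gap: 0.266
gripper_force: 49.7
[0.34926895 0.26939853 2.23632119 4.32641864 0.29159318 0.68679198]
0 n 1 err 0.000 speed 0.14 q [0.35 0.27 2.23 4.35 0.3  0.66] 
   turn/row [ 0.0008  0.0002 -0.0002]  shift-first/row [-0.0004 -0.0005 -0.0002]  shift-after-turn/row [-0.0004 -0.0005 -0.0001]
1 n 6 err 0.000 speed 0.49 q [0.75 0.61 2.06 4.47 0.54 0.9 ] 
   turn/row [0. 0. 0.]  shift-first/row [0.0293 0.0513 0.0198]  shift-after-turn/row [0.0293 0.0513 0.0198]
```

```bash
python3 -m crank '[{"dp":[0.0293,0.0513,0.0198],"delta_rot":[0.0008,0.0002,-0.0002],"fingers":-1},{"dp":[0.0293,0.0513,0.0198],"delta_rot":[0,0,0],"fingers":-1},{"dp":[0.0293,0.0513,0.0198],"delta_rot":[0,0,0],"fingers":-1},{"dp":[0.0293,0.0513,0.0198],"delta_rot":[0,0,0],"fingers":-1},{"dp":[0.0293,0.0513,0.0198],"delta_rot":[0,0,0],"fingers":-1},{"dp":[0.0293,0.0513,0.0198],"delta_rot":[0,0,0],"fingers":-1},{"dp":[0,0,0],"delta_rot":[0,0,0],"fingers":-1},{"dp":[0,0,0],"delta_rot":[0,0,0],"fingers":-1}]'
python3 - <<'E'
from kin import *
from cr import *
print(manip.sense()['q'])
h=lambda o:g-z*o-z*.0669
run([(h(.075),lean(45,-2.5))])
s=manip.sense(); A=R.from_quat(s['tool_rot']).as_matrix(); o=np.array(s['tcp_pos'])+A[:,2]*.0669
out=[]
for n,x0,y0,w,hh,sc in (('top',255,180,50,60,9),('side',270,120,70,80,7)):
    p,d=manip.snapshot(n); np.savez(f'pics/{n}1.npz',p=p,d=d)
    c=cv2.resize(p[y0:y0+hh,x0:x0+w],None,fx=sc,fy=sc,interpolation=cv2.INTER_CUBIC)[...,::-1].copy()
    c=cv2.copyMakeBorder(c,0,600-c.shape[0],0,0,cv2.BORDER_CONSTANT) if c.shape[0]<600 else c[:600]
    # predicted tip & expected seat
    for pt,col in ((o+A[:,0]*.096,(0,0,255)),(o+A[:,0]*.036,(0,255,255)),(seat,(0,255,0)),(hc+.03*(c_:=np.array([.7064,-.031,.7071])),(255,0,255))):
        u=(proj(n,pt)+.5-[x0,y0])*sc; cv2.circle(c,(int(u[0]),int(u[1])),3,col,-1)
    out.append(c[:, :400] if n=='top' else c[:,:400])
cv2.imwrite('pics/m1.png',np.hstack(out))
E
```

```text
t: 14.48
tcp_pos: [0.3855, 0.3557, 0.1934]
tool_rot: [0.016, 0.924, -0.009, 0.382]
force: [0.5, -1.3, -1.9]
finger_gap: 0.267
gripper_force: 49.9
[0.74797739 0.61757831 2.06144098 4.46136138 0.544275   0.90520363]
0 n 1 err 0.000 speed 0.03 q [0.75 0.61 2.06 4.47 0.54 0.9 ] 
   turn/row [ 0.0002 -0.0002  0.0012]  shift-first/row [-0.0051 -0.0019 -0.0016]  shift-after-turn/row [-0.0051 -0.0018 -0.0016]
```

View pics/m1.png

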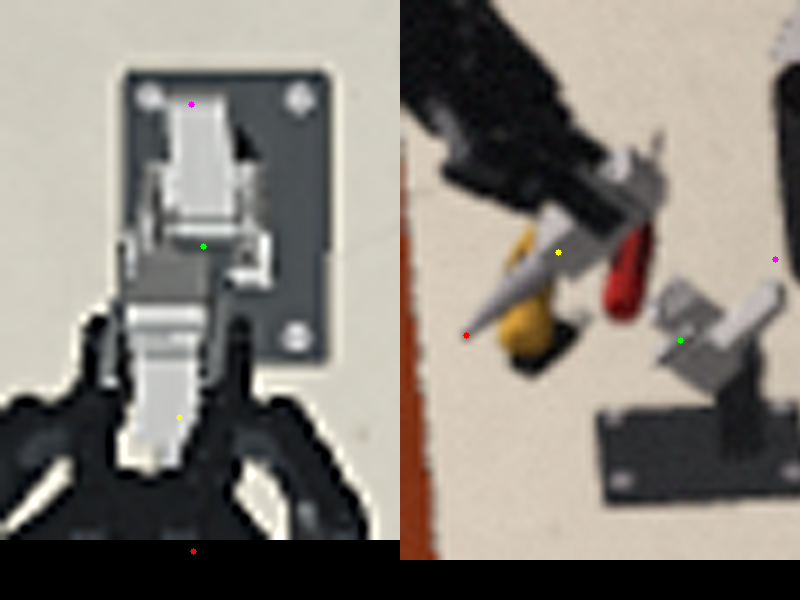

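The left half shows the handle's end face at crop (130–210, 250–300), between the fingers and left of the tongue line. The right half shows that the predicted tip matches. I'll quantify the lateral offset.

```bash
python3 - <<'E'
from cr import *
np.set_printoptions(suppress=True,precision=4)
s=manip.sense(); A=R.from_quat(s['tool_rot']).as_matrix(); o=np.array(s['tcp_pos'])+A[:,2]*.0669
cp=lambda p:((proj('top',p)+.5-[255,180])*9).round(1)
px=lambda x,y:(x/9-.5+255,y/9-.5+180)
e=o-A[:,0]*.024; print('end face centre pred',cp(e),'shoulder',cp(o+A[:,0]*.036), 'axes',A[:,0].round(3))
print('1mm y in px', cp(e+[0,.001,0])-cp(e))
for yw in(-4,-2,0,2):
    y=np.deg2rad(yw); c=np.array([np.cos(y),np.sin(y),0]); b=seat+.0085*(c-k)
    print(yw,'tongue bottom',cp(b),'top',cp(b+.03536*(c+k)))
a=[atz('top',*px(x,y),.010) for x,y in((328,80),(325,355),(126,80))]; print(a, np.rad2deg(np.arctan2(*(a[0]-a[1])[1::-1])))
E
```

```text
end face centre pred [172.2 274.4] shoulder [186.6 416.8] axes [-0.707  0.025 -0.706]
1mm y in px [-3.4  0.1]
-4 tongue bottom [207.6 220.9] top [200.6 103.8]
-2 tongue bottom [206.7 220.9] top [195.7 103.7]
0 tongue bottom [205.8 220.9] top [190.8 103.8]
2 tongue bottom [204.8 221. ] top [186. 104.]
[array([0.5183, 0.3151, 0.01  ]), array([0.4264, 0.3184, 0.01  ]), array([0.5204, 0.3827, 0.01  ])] -2.059158256668865
```

```bash
python3 -m crank '[{"dp":[-0.011,-0.0026,-0.0016],"delta_rot":[0,0,0.001],"fingers":-1},{"dp":[0,0,0.03],"delta_rot":[0,0,0],"fingers":-1},{"dp":[0,0,0.03],"delta_rot":[0,0,0],"fingers":-1},{"dp":[0,0,0.03],"delta_rot":[0,0,0],"fingers":-1},{"dp":[0,0,0.02],"delta_rot":[0,0,0],"fingers":-1},{"dp":[0,0,0],"delta_rot":[0,0,0],"fingers":-1},{"dp":[0,0,0],"delta_rot":[0,0,0],"fingers":-1}]'
cat > st.py <<'E'
from cr import *
s=manip.sense(); A=R.from_quat(s['tool_rot']).as_matrix(); o=np.array(s['tcp_pos'])+A[:,2]*.0669
d=(o-g); cy=np.cross(k,c)
print('t',round(s['t'],2),'rel to seated (mm): upslope %.1f lateral %.1f out %.1f'%(-1000*d@tip/2**.5,1000*d@cy,-1000*d@z),'force tool',(A.T@s['force']).round(1),'tip/err deg',np.rad2deg(R.from_matrix(A.T@Rxz(tip,z)).as_rotvec()).round(1),'gap',round(s['finger_gap']*85,1))
E
python3 st.py
```

```text
t: 15.17
tcp_pos: [0.4283, 0.3489, 0.1606]
tool_rot: [0.022, 0.924, -0.01, 0.382]
force: [0.5, -0.9, -2.1]
finger_gap: 0.267
gripper_force: 49.8
t 15.17 rel to seated (mm): upslope 4.6 lateral -4.3 out 20.5 force tool [ 1.1 -0.9  1.8] tip/err deg [-0.2 -0.1 -0.2] gap 22.7
```

```bash
python3 -m crank '[{"dp":[0.002,0.0043,0],"delta_rot":[0,0,0],"fingers":-1},{"dp":[0,0.0043,0],"delta_rot":[0,0,0],"fingers":-1},{"dp":[0,0,0],"delta_rot":[0,0,0],"fingers":-1},{"dp":[0,0,0],"delta_rot":[0,0,0],"fingers":-1},{"dp":[0,0,0],"delta_rot":[0,0,0],"fingers":-1}]' >/dev/null
python3 st.py
python3 - <<'E'
from cr import *
p,d=manip.snapshot('top'); x0,y0,w,hh,sc=260,180,40,45,12
c=cv2.resize(p[y0:y0+hh,x0:x0+w],None,fx=sc,fy=sc,interpolation=cv2.INTER_CUBIC)[...,::-1].copy()
q,d=manip.snapshot('side'); e=cv2.resize(q[150:195,290:335],None,fx=7,fy=12,interpolation=cv2.INTER_CUBIC)[...,::-1]
cv2.imwrite('pics/m2.png',np.hstack([c,e]))
s=manip.sense(); A=R.from_quat(s['tool_rot']).as_matrix(); o=np.array(s['tcp_pos'])+A[:,2]*.0669
print([((proj('top',t)+.5-[x0,y0])*sc).round(1) for t in (o-A[:,0]*.024,o+A[:,0]*.036,o+A[:,0]*.096)])
E
```

```text
t 15.58 rel to seated (mm): upslope 2.5 lateral 1.3 out 20.9 force tool [0.8 1.  1.2] tip/err deg [-0.2 -0.1 -0. ] gap 22.9
[array([180.8, 191. ]), array([197.6, 380.7]), array([213.4, 559.6])]
```

View pics/m2.png

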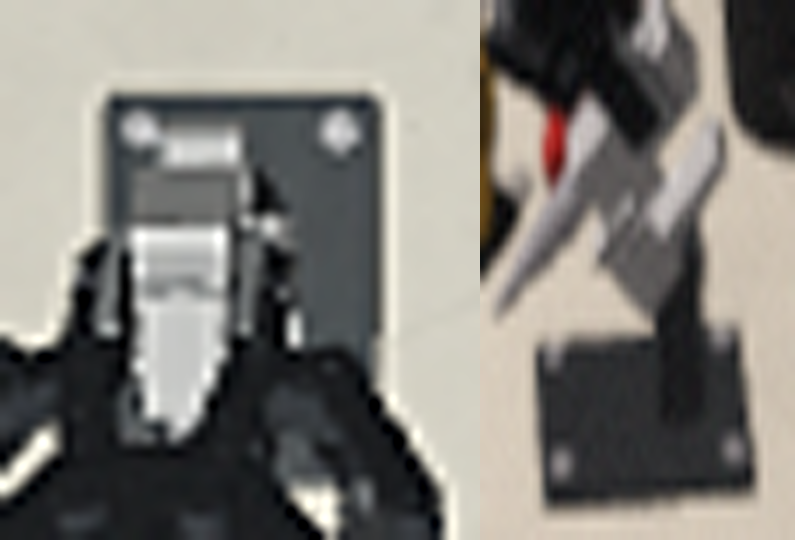

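The handle's end face is centred at about (186,195) in the crop, and the tongue end at (200,145). With perspective allowed for, the two line up within a millimetre, so I'll lower it.

```bash
python3 -m crank '[{"dp":[0,0,0.008],"delta_rot":[0,0,0],"fingers":-1},{"dp":[0,0,0.008],"delta_rot":[0,0,0],"fingers":-1},{"dp":[0,0,0.006],"delta_rot":[0,0,0],"fingers":-1},{"dp":[0,0,0.004],"delta_rot":[0,0,0],"fingers":-1},{"dp":[0,0,0.004],"delta_rot":[0,0,0],"fingers":-1},{"dp":[0,0,0],"delta_rot":[0,0,0],"fingers":-1},{"dp":[0,0,0],"delta_rot":[0,0,0],"fingers":-1}]' >/dev/null
python3 st.py
python3 -m crank '[{"dp":[0,0,0.003],"delta_rot":[0,0,0],"fingers":-1},{"dp":[0,0,0.003],"delta_rot":[0,0,0],"fingers":-1},{"dp":[0,0,0],"delta_rot":[0,0,0],"fingers":-1},{"dp":[0,0,0],"delta_rot":[0,0,0],"fingers":-1}]' >/dev/null
python3 st.py
```

```text
t 16.27 rel to seated (mm): upslope 2.3 lateral 0.8 out 5.2 force tool [ 1.4 -0.2  0.8] tip/err deg [-0.2 -0.1 -0. ] gap 22.7
t 16.6 rel to seated (mm): upslope 2.4 lateral 0.9 out 2.4 force tool [1.8 1.  1.2] tip/err deg [-0.2 -0.1 -0. ] gap 22.7
```

```bash
python3 -m crank '[{"dp":[0,0,0.002],"delta_rot":[0,0,0],"fingers":-1},{"dp":[0,0,0.002],"delta_rot":[0,0,0],"fingers":-1},{"dp":[0,0,0],"delta_rot":[0,0,0],"fingers":-1},{"dp":[0,0,0],"delta_rot":[0,0,0],"fingers":-1}]' >/dev/null
python3 st.py
python3 -m crank '[{"dp":[0,0,0.002],"delta_rot":[0,0,0],"fingers":-1},{"dp":[0,0,0],"delta_rot":[0,0,0],"fingers":-1},{"dp":[0,0,0],"delta_rot":[0,0,0],"fingers":-1}]' >/dev/null
python3 st.py
python3 -m crank '[{"dp":[0,0,0.002],"delta_rot":[0,0,0],"fingers":-1},{"dp":[0,0,0],"delta_rot":[0,0,0],"fingers":-1},{"dp":[0,0,0],"delta_rot":[0,0,0],"fingers":-1}]' >/dev/null
python3 st.py
```

```text
t 16.93 rel to seated (mm): upslope 2.4 lateral 1.0 out 0.6 force tool [ 0.4  0.1 -1.4] tip/err deg [-0.2 -0.1 -0. ] gap 22.6
t 17.18 rel to seated (mm): upslope 2.4 lateral 1.0 out 0.5 force tool [ 0.4 -0.5 -7.6] tip/err deg [-0.2 -0.1 -0. ] gap 22.2
t 17.43 rel to seated (mm): upslope 2.4 lateral 0.9 out 0.4 force tool [  0.2  -0.1 -16.6] tip/err deg [-0.1 -0.   0. ] gap 22.8
```

```bash
python3 -m crank '[{"dp":[0.003,0,-0.0035],"delta_rot":[0,0,0],"fingers":-1},{"dp":[0.002,0,0],"delta_rot":[0,0,0],"fingers":-1},{"dp":[0,0,0],"delta_rot":[0,0,0],"fingers":-1},{"dp":[0,0,0],"delta_rot":[0,0,0],"fingers":-1}]' >/dev/null
python3 st.py
python3 -m crank '[{"dp":[0.002,0,0],"delta_rot":[0,0,0],"fingers":-1},{"dp":[0,0,0],"delta_rot":[0,0,0],"fingers":-1},{"dp":[0,0,0],"delta_rot":[0,0,0],"fingers":-1}]' >/dev/null
python3 st.py
python3 -m crank '[{"dp":[0.002,0,0],"delta_rot":[0,0,0],"fingers":-1},{"dp":[0,0,0],"delta_rot":[0,0,0],"fingers":-1},{"dp":[0,0,0],"delta_rot":[0,0,0],"fingers":-1}]' >/dev/null
python3 st.py
```

```text
t 17.77 rel to seated (mm): upslope 2.0 lateral 1.1 out 0.5 force tool [-3.5 -1.5 -6.8] tip/err deg [-0.2  0.2 -0.1] gap 22.5
t 18.02 rel to seated (mm): upslope 1.9 lateral 1.1 out 0.5 force tool [-5.8 -1.3 -8.4] tip/err deg [-0.2  0.3 -0.1] gap 22.5
t 18.27 rel to seated (mm): upslope 1.9 lateral 1.1 out 0.5 force tool [-7.7 -1.4 -9.2] tip/err deg [-0.2  0.4 -0.1] gap 22.7
```

```bash
python3 -m crank '[{"dp":[-0.003,0,0],"delta_rot":[0,0,0],"fingers":0.2},{"dp":[0,0,0],"delta_rot":[0,0,0],"fingers":0.2},{"dp":[0,0,0],"delta_rot":[0,0,0],"fingers":0.2},{"dp":[0,0,0],"delta_rot":[0,0,0],"fingers":0.2},{"dp":[0,0,0],"delta_rot":[0,0,0],"fingers":0.2},{"dp":[0,0,-0.04],"delta_rot":[0,0,0],"fingers":0.2},{"dp":[0,0,-0.07],"delta_rot":[0,0,0],"fingers":0.5},{"dp":[0,0,-0.07],"delta_rot":[0,0,0],"fingers":1},{"dp":[0,0,-0.06],"delta_rot":[0,0,0],"fingers":1},{"dp":[0,0,0],"delta_rot":[0,0,0],"fingers":1}]'
python3 - <<'E'
from cr import *
p,d=manip.snapshot('top'); np.savez('pics/top2.npz',p=p,d=d); x0,y0,w,hh,sc=260,180,40,50,12
c=cv2.resize(p[y0:y0+hh,x0:x0+w],None,fx=sc,fy=sc,interpolation=cv2.INTER_CUBIC)[...,::-1].copy()
q,d=manip.snapshot('side'); e=cv2.resize(q[150:200,290:335],None,fx=7,fy=12,interpolation=cv2.INTER_CUBIC)[...,::-1]
cv2.imwrite('pics/m3.png',np.hstack([c,e])); print(manip.sense()['q'])
print([((proj('top',t)+.5-[x0,y0])*sc).round(1) for t in (seat+.0424*(c_:=np.array([.999,-.0436,1])),seat,seat-.0424*c_)])
E
```

```text
t: 19.1
tcp_pos: [0.3513, 0.3524, 0.2246]
tool_rot: [0.018, 0.923, -0.006, 0.385]
force: [0.2, 0.0, -0.2]
finger_gap: 1.001
gripper_force: 0.0  File "<stdin>", line 6
SyntaxError: assignment expression cannot be used in a comprehension iterable expression
```

```bash
python3 - <<'E'
from kin import *
from cr import *
np.set_printoptions(suppress=True)
D0=np.load('pics/top0.npz')['d']; P=cloud('top',D0)[:130].reshape(-1,3); P=P[(P[:,2]>.2)&(P[:,1]<.6)&(P[:,1]>-.1)]
for a in np.arange(.2,1.0,.1):
    Q=P[(P[:,2]>a)&(P[:,2]<a+.1)]
    if len(Q): print('z',a.round(1),'n',len(Q),'min x',np.percentile(Q[:,0],2).round(3))
q=manip.sense()['q']; print('q',q.round(2))
tp=tip/2**.5; cy=np.cross(k,c)
hole=np.array([.487,-.0195,.064])
for beta in (45,35,25):
  b=np.deg2rad(beta)
  n_out=-z                      # slope outward normal (-c+k)
  for fl in (1,-1):
    tz=tp*np.cos(b)-n_out*np.sin(b)   # beta from axis; approach from outside
    ty=fl*cy; A=np.stack([np.cross(ty,tz),ty,tz],1)
    gp=seat+.0014*(c+k)-tp*.042; pc=gp-tz*.058
    e,qc=ik(pc,A,[.7,.5,1.9,0,.8,-1]); 
    res=[]
    for psi in range(-180,180,15):
      # drift frame -> hole: axis down
      Rd=np.stack([tp,cy,np.cross(tp,cy)],1)
      w=np.deg2rad(psi); X=np.array([0,0,-1.]); Yv=np.array([-np.sin(w),np.cos(w),0]); Rh=np.stack([X,Yv,np.cross(X,Yv)],1)
      Ah=Rh@Rd.T@A; 
      if Ah[0,2]<-.35: continue
      ph=hole+[0,0,.042]-Ah[:,2]*.058
      ee,qh=ik(ph,Ah,[0,.5,2.,0,.6,qc[5]])
      e2,qh2=loc(ph+[0,0,.1],Ah,qh)
      if ee<1e-3 and e2<1e-2: res.append((round(float(np.rad2deg(np.arctan2(Ah[1,2],Ah[0,2])))),qh.round(2).tolist()))
    print('beta',beta,'flip',fl,'cradle err',round(e,4),qc.round(2)); 
    for r in res: print('    leanaz',r)
E
```

```text
z 0.4 n 442 min x 0.705
z 0.5 n 17174 min x 0.707
z 0.7 n 13234 min x 0.707
z 0.8 n 1288 min x 0.707
q [0.8  0.54 2.1  4.57 0.56 0.83]
beta 45 flip 1 cradle err 0.0 [ 0.43  0.69  1.6  -0.    0.85 -1.09]
    leanaz (-105, [0.11, 0.79, 1.72, -0.81, 1.14, 0.92])
    leanaz (-90, [0.14, 0.76, 1.84, -1.0, 0.98, 0.91])
    leanaz (-75, [0.14, 0.74, 1.97, -1.27, 0.82, 0.97])
    leanaz (75, [-0.68, 0.74, 1.93, 0.84, 1.04, 2.06])
    leanaz (90, [-0.63, 0.77, 1.81, 0.66, 1.19, 2.06])
    leanaz (105, [-0.57, 0.8, 1.69, 0.51, 1.33, 2.01])
beta 45 flip -1 cradle err 0.0 [0.43 0.69 1.6  0.   0.85 2.05]
    leanaz (-105, [0.11, 0.79, 1.72, -0.81, 1.14, -2.22])
    leanaz (-90, [0.14, 0.76, 1.84, -1.0, 0.98, -2.23])
    leanaz (-75, [0.14, 0.74, 1.97, -1.27, 0.82, -2.17])
    leanaz (-15, [-0.28, 0.79, 2.43, 3.13, 0.86, -1.57])
    leanaz (15, [-0.61, 0.78, 2.41, 2.3, 0.82, -1.62])
    leanaz (30, [-0.7, 0.75, 2.31, 1.84, 0.76, -1.46])
    leanaz (45, [-0.73, 0.73, 2.19, 1.41, 0.8, -1.27])
    leanaz (60, [-0.72, 0.73, 2.06, 1.08, 0.9, -1.13])
    leanaz (75, [-0.68, 0.74, 1.93, 0.84, 1.04, -1.08
[... 2324 characters left out ...]
1.74, -0.47, 0.98, -2.35])
    leanaz (-105, [-0.03, 0.66, 1.81, -0.57, 0.87, -2.49])
    leanaz (-90, [-0.02, 0.64, 1.88, -0.68, 0.73, -2.62])
    leanaz (0, [-0.36, 0.57, 2.21, 1.88, 0.16, -0.64])
    leanaz (15, [-0.43, 0.57, 2.19, 1.45, 0.28, -0.52])
    leanaz (30, [-0.49, 0.58, 2.15, 1.15, 0.4, -0.51])
    leanaz (45, [-0.52, 0.59, 2.09, 0.92, 0.54, -0.56])
    leanaz (60, [-0.53, 0.6, 2.01, 0.75, 0.67, -0.64])
    leanaz (75, [-0.52, 0.62, 1.94, 0.61, 0.8, -0.74])
    leanaz (90, [-0.5, 0.64, 1.86, 0.49, 0.92, -0.85])
    leanaz (105, [-0.46, 0.67, 1.79, 0.38, 1.02, -0.98])
    leanaz (120, [-0.42, 0.69, 1.72, 0.28, 1.11, -1.12])
    leanaz (135, [-0.37, 0.7, 1.67, 0.18, 1.18, -1.26])
```

```bash
python3 - <<'E'
from kin import *
from cr import *
P0=np.array([.40,.20,.30]); v=lambda yaw:Rxz([np.cos(np.deg2rad(yaw)),np.sin(np.deg2rad(yaw)),0],[0,0,-1])
W=[(P0,lean(45,-2.5,360)),(P0,lean(45,-2.5,270)),(P0,lean(45,15,220)),(P0,lean(42,40,220)),(P0,lean(20,30,210)),(P0,v(-43)),(np.array([.487,-.0195,.20]),v(-43))]
run(W)
E
```

```text
0 n 5 err 0.000 speed 0.64 q [0.35 0.27 2.23 4.35 0.3  0.66] 
   turn/row [0.0002 0.0002 0.0001]  shift-first/row [-0.0369 -0.0601 -0.0059]  shift-after-turn/row [-0.037  -0.0601 -0.0057]
1 n 14 err 0.000 speed 0.61 q [ 0.35  0.27  2.23  4.35  0.3  -0.91] 
   turn/row [-0.     -0.     -0.0179]  shift-first/row [0. 0. 0.]  shift-after-turn/row [0. 0. 0.]
2 n 10 err 0.000 speed 1.03 q [ 0.18  0.24  2.29  2.84  0.18 -0.63] 
   turn/row [ 0.0015 -0.0033 -0.0173]  shift-first/row [0. 0. 0.]  shift-after-turn/row [0. 0. 0.]
3 n 4 err 0.000 speed 3.16 q [-0.03  0.23  2.26  1.45  0.46  0.26] 
   turn/row [ 0.0078 -0.0093 -0.0126]  shift-first/row [0. 0. 0.]  shift-after-turn/row [0. 0. 0.]
4 n 4 err 0.000 speed 2.07 q [0.15 0.21 2.05 0.24 0.56 1.54] 
   turn/row [-0.0117 -0.0104 -0.0009]  shift-first/row [0. 0. 0.]  shift-after-turn/row [0. 0. 0.]
5 n 8 err 0.000 speed 0.95 q [0.21 0.3  1.87 0.   0.98 2.53] 
   turn/row [-0.0056 -0.0044  0.0148]  shift-first/row [0. 0. 0.]  shift-after-turn/row [0. 0. 0.]
6 n 8 err 0.000 speed 0.41 q [-0.27  0.51  1.87  0.    0.76  2.05] 
   turn/row [0. 0. 0.]  shift-first/row [0.0533 0.0253 0.025 ]  shift-after-turn/row [0.0533 0.0253 0.025 ]
```

```bash
python3 -m crank '[{"dp":[-0.0369,-0.0601,-0.0058],"delta_rot":[0.0002,0.0002,0],"fingers":1},{"dp":[-0.0369,-0.0601,-0.0058],"delta_rot":[0,0,0],"fingers":1},{"dp":[-0.0369,-0.0601,-0.0058],"delta_rot":[0,0,0],"fingers":1},{"dp":[-0.0369,-0.0601,-0.0058],"delta_rot":[0,0,0],"fingers":1},{"dp":[-0.0369,-0.0601,-0.0058],"delta_rot":[0,0,0],"fingers":1},{"dp":[0,0,0],"delta_rot":[0,0,-0.0195],"fingers":1},{"dp":[0,0,0],"delta_rot":[0,0,-0.0195],"fingers":1},{"dp":[0,0,0],"delta_rot":[0,0,-0.0195],"fingers":1},{"dp":[0,0,0],"delta_rot":[0,0,-0.0195],"fingers":1},{"dp":[0,0,0],"delta_rot":[0,0,-0.0195],"fingers":1},{"dp":[0,0,0],"delta_rot":[0,0,-0.0195],"fingers":1},{"dp":[0,0,0],"delta_rot":[0,0,-0.0195],"fingers":1}]' >/dev/null
python3 -m crank '[{"dp":[0,0,0],"delta_rot":[0,0,-0.0195],"fingers":1},{"dp":[0,0,0],"delta_rot":[0,0,-0.0195],"fingers":1},{"dp":[0,0,0],"delta_rot":[0,0,-0.0195],"fingers":1},{"dp":[0,0,0],"delta_rot":[0,0,-0.0195],"fingers":1},{"dp":[0,0,0],"delta_rot":[0,0,-0.0195],"fingers":1},{"dp":[0,0,0],"delta_rot":[0,0,-0.0165],"fingers":1}]'
python3 -m crank '[{"dp":[0,0,0],"delta_rot":[0.0014,-0.003,-0.0158],"fingers":1},{"dp":[0,0,0],"delta_rot":[0.0014,-0.003,-0.0158],"fingers":1},{"dp":[0,0,0],"delta_rot":[0.0014,-0.003,-0.0158],"fingers":1},{"dp":[0,0,0],"delta_rot":[0.0014,-0.003,-0.0158],"fingers":1},{"dp":[0,0,0],"delta_rot":[0.0014,-0.003,-0.0158],"fingers":1},{"dp":[0,0,0],"delta_rot":[0.0014,-0.003,-0.0158],"fingers":1},{"dp":[0,0,0],"delta_rot":[0.0014,-0.003,-0.0158],"fingers":1},{"dp":[0,0,0],"delta_rot":[0.0014,-0.003,-0.0158],"fingers":1},{"dp":[0,0,0],"delta_rot":[0.0014,-0.003,-0.0158],"fingers":1},{"dp":[0,0,0],"delta_rot":[0.0014,-0.003,-0.0158],"fingers":1},{"dp":[0,0,0],"delta_rot":[0.0014,-0.003,-0.0158],"fingers":1}]'
python3 -m crank '[{"dp":[0,0,0],"delta_rot":[0.0026,-0.0031,-0.0042],"fingers":1},{"dp":[0,0,0],"delta_rot":[0.0026,-0.0031,-0.0042],"fingers":1},{"dp":[0,0,0],"delta_rot":[0.0026,-0.0031,-0.0042],"fingers":1},{"dp":[0,0,0],"delta_rot":[0.0026,-0.0031,-0.0042],"fingers":1},{"dp":[0,0,0],"delta_rot":[0.0026,-0.0031,-0.0042],"fingers":1},{"dp":[0,0,0],"delta_rot":[0.0026,-0.0031,-0.0042],"fingers":1},{"dp":[0,0,0],"delta_rot":[0.0026,-0.0031,-0.0042],"fingers":1},{"dp":[0,0,0],"delta_rot":[0.0026,-0.0031,-0.0042],"fingers":1},{"dp":[0,0,0],"delta_rot":[0.0026,-0.0031,-0.0042],"fingers":1},{"dp":[0,0,0],"delta_rot":[0.0026,-0.0031,-0.0042],"fingers":1},{"dp":[0,0,0],"delta_rot":[0.0026,-0.0031,-0.0042],"fingers":1},{"dp":[0,0,0],"delta_rot":[0.0026,-0.0031,-0.0042],"fingers":1}]'
python3 - <<'E'
from kin import *
P0=np.array([.40,.20,.30]); v=lambda yaw:Rxz([np.cos(np.deg2rad(yaw)),np.sin(np.deg2rad(yaw)),0],[0,0,-1])
print(manip.sense()['q'])
run([(P0,lean(20,30,210)),(P0,v(-43)),(np.array([.487,-.0195,.20]),v(-43))])
E
```

```text
t: 20.6
tcp_pos: [0.4035, 0.2001, 0.2972]
tool_rot: [-0.641, 0.665, -0.277, 0.265]
force: [0.1, 0.6, 0.7]
finger_gap: 0.996
gripper_force: 0.0
t: 21.52
tcp_pos: [0.4034, 0.1999, 0.2971]
tool_rot: [0.903, -0.193, 0.34, -0.176]
force: [0.3, 0.6, 0.2]
finger_gap: 0.998
gripper_force: 0.0
t: 22.52
tcp_pos: [0.4035, 0.1999, 0.2972]
tool_rot: [0.934, 0.004, 0.274, -0.229]
force: [0.2, -0.1, -0.3]
finger_gap: 1.0
gripper_force: 0.0
[-0.02640334  0.24151556  2.25143282  1.45361392  0.46355773  0.23796199]
0 n 4 err 0.000 speed 2.10 q [0.15 0.21 2.05 0.24 0.56 1.54] 
   turn/row [-0.0117 -0.0103 -0.0005]  shift-first/row [-0.0008 -0.0009 -0.0019]  shift-after-turn/row [-0.0013 -0.0003 -0.0018]
1 n 8 err 0.000 speed 0.95 q [0.21 0.3  1.87 0.   0.98 2.53] 
   turn/row [-0.0056 -0.0044  0.0148]  shift-first/row [0. 0. 0.]  shift-after-turn/row [0. 0. 0.]
2 n 8 err 0.000 speed 0.41 q [-0.27  0.51  1.87  0.    0.76  2.05] 
   turn/row [0. 0. 0.]  shift-first/row [0.0533 0.0253 0.025 ]  shift-after-turn/row [0.0533 0.0253 0.025 ]
```

```bash
python3 -m crank '[{"dp":[0,0,0],"delta_rot":[-0.0052,-0.0046,-0.0002],"fingers":1},{"dp":[0,0,0],"delta_rot":[-0.0052,-0.0046,-0.0002],"fingers":1},{"dp":[0,0,0],"delta_rot":[-0.0052,-0.0046,-0.0002],"fingers":1},{"dp":[0,0,0],"delta_rot":[-0.0052,-0.0046,-0.0002],"fingers":1},{"dp":[0,0,0],"delta_rot":[-0.0052,-0.0046,-0.0002],"fingers":1},{"dp":[0,0,0],"delta_rot":[-0.0052,-0.0046,-0.0002],"fingers":1},{"dp":[0,0,0],"delta_rot":[-0.0052,-0.0046,-0.0002],"fingers":1},{"dp":[0,0,0],"delta_rot":[-0.0052,-0.0046,-0.0002],"fingers":1},{"dp":[0,0,0],"delta_rot":[-0.0052,-0.0046,-0.0002],"fingers":1}]' >/dev/null
python3 -m crank '[{"dp":[0,0,0],"delta_rot":[-0.005,-0.0039,0.0132],"fingers":1},{"dp":[0,0,0],"delta_rot":[-0.005,-0.0039,0.0132],"fingers":1},{"dp":[0,0,0],"delta_rot":[-0.005,-0.0039,0.0132],"fingers":1},{"dp":[0,0,0],"delta_rot":[-0.005,-0.0039,0.0132],"fingers":1},{"dp":[0,0,0],"delta_rot":[-0.005,-0.0039,0.0132],"fingers":1},{"dp":[0,0,0],"delta_rot":[-0.005,-0.0039,0.0132],"fingers":1},{"dp":[0,0,0],"delta_rot":[-0.005,-0.0039,0.0132],"fingers":1},{"dp":[0,0,0],"delta_rot":[-0.005,-0.0039,0.0132],"fingers":1},{"dp":[0,0,0],"delta_rot":[-0.005,-0.0039,0.0132],"fingers":1}]'
python3 -m crank '[{"dp":[0.0533,0.0253,0.025],"delta_rot":[0,0,0],"fingers":1},{"dp":[0.0533,0.0253,0.025],"delta_rot":[0,0,0],"fingers":1},{"dp":[0.0533,0.0253,0.025],"delta_rot":[0,0,0],"fingers":1},{"dp":[0.0533,0.0253,0.025],"delta_rot":[0,0,0],"fingers":1},{"dp":[0.0533,0.0253,0.025],"delta_rot":[0,0,0],"fingers":1},{"dp":[0.0533,0.0253,0.025],"delta_rot":[0,0,0],"fingers":1},{"dp":[0.0533,0.0253,0.025],"delta_rot":[0,0,0],"fingers":1},{"dp":[0.0533,0.0253,0.025],"delta_rot":[0,0,0],"fingers":1},{"dp":[0,0,0],"delta_rot":[0,0,0],"fingers":1},{"dp":[0,0,0],"delta_rot":[0,0,0],"fingers":1}]'
python3 - <<'E'
from h import *
t=np.deg2rad(-43)
plan([.487,-.0195,.143-.054],[np.cos(t),np.sin(t),0],[0,0,-1])
E
```

```text
t: 24.02
tcp_pos: [0.4034, 0.2001, 0.2972]
tool_rot: [0.928, -0.372, -0.0, 0.002]
force: [0.7, 0.7, -0.6]
finger_gap: 1.0
gripper_force: 0.0
t: 24.85
tcp_pos: [0.4888, -0.0217, 0.1971]
tool_rot: [0.928, -0.372, -0.0, 0.001]
force: [-1.1, 0.2, 0.1]
finger_gap: 1.0
gripper_force: 0.0
t 24.85 tcp [ 0.4888 -0.0217  0.1971] target tcp [ 0.487  -0.0195  0.143 ] dw mm [ -1.8   2.2 -54.1]
shift before turn dp [-0.0057 -0.0009  0.1082]  after turn dp [-0.0057 -0.0007  0.1082] turn [ 0.0004 -0.0001 -0.0018] minrows shift 1.299021037632674 turn 0.09448244899870345
```

```bash
python3 -m crank '[{"dp":[-0.0057,-0.0008,0.03],"delta_rot":[0,0,-0.0018],"fingers":1},{"dp":[0,0,0.05],"delta_rot":[0,0,0],"fingers":1},{"dp":[0,0,0.024],"delta_rot":[0,0,0],"fingers":1},{"dp":[0,0,0],"delta_rot":[0,0,0],"fingers":1},{"dp":[0,0,0],"delta_rot":[0,0,0],"fingers":1}]'
python3 -m crank '[{"dp":[0,0,0],"delta_rot":[0,0,0],"fingers":-1},{"dp":[0,0,0],"delta_rot":[0,0,0],"fingers":-1},{"dp":[0,0,0],"delta_rot":[0,0,0],"fingers":-1},{"dp":[0,0,0],"delta_rot":[0,0,0],"fingers":-1},{"dp":[0,0,0],"delta_rot":[0,0,0],"fingers":-1},{"dp":[0,0,0],"delta_rot":[0,0,0],"fingers":-1},{"dp":[0,0,0],"delta_rot":[0,0,0],"fingers":-1},{"dp":[0,0,0],"delta_rot":[0,0,0],"fingers":-1}]' 25
python3 -m crank '[{"dp":[0,0,-0.01],"delta_rot":[0,0,0],"fingers":-1},{"dp":[0,0,-0.03],"delta_rot":[0,0,0],"fingers":-1},{"dp":[0,0,-0.05],"delta_rot":[0,0,0],"fingers":-1},{"dp":[0,0,-0.05],"delta_rot":[0,0,0],"fingers":-1},{"dp":[0,0,0],"delta_rot":[0,0,0],"fingers":-1},{"dp":[0,0,0],"delta_rot":[0,0,0],"fingers":-1}]'
python3 - <<'E'
from kin import *
v=lambda yaw:Rxz([np.cos(np.deg2rad(yaw)),np.sin(np.deg2rad(yaw)),0],[0,0,-1])
run([(np.array([.43,.20,.20]),v(-43)),(np.array([.43,.20,.084]),v(-43))])
E
```

```text
t: 25.27
tcp_pos: [0.4861, -0.0169, 0.1462]
tool_rot: [0.931, -0.364, -0.0, 0.001]
force: [0.1, 0.2, 0.3]
finger_gap: 0.999
gripper_force: 0.0
t: 25.93
tcp_pos: [0.4871, -0.0179, 0.1473]
tool_rot: [0.931, -0.365, 0.002, 0.001]
force: [-0.7, 0.8, 6.3]
finger_gap: 0.385
gripper_force: 27.0
t: 26.43
tcp_pos: [0.4874, -0.0179, 0.2179]
tool_rot: [0.931, -0.365, 0.003, 0.001]
force: [-0.4, 0.3, -0.6]
finger_gap: 0.385
gripper_force: 26.4
0 n 7 err 0.000 speed 0.43 q [ 0.2   0.5   1.9  -0.    0.74  2.52] 
   turn/row [-0.     -0.0001  0.0001]  shift-first/row [-0.0543 -0.0346  0.0048]  shift-after-turn/row [-0.0544 -0.0343  0.0051]
1 n 4 err 0.000 speed 0.41 q [ 0.2   0.73  1.96 -0.    0.45  2.52] 
   turn/row [0. 0. 0.]  shift-first/row [0.    0.    0.058]  shift-after-turn/row [0.    0.    0.058]
```

```bash
python3 -m crank '[{"dp":[-0.0543,-0.0345,0.005],"delta_rot":[0,0,0],"fingers":-1},{"dp":[-0.0543,-0.0345,0.005],"delta_rot":[0,0,0],"fingers":-1},{"dp":[-0.0543,-0.0345,0.005],"delta_rot":[0,0,0],"fingers":-1},{"dp":[-0.0543,-0.0345,0.005],"delta_rot":[0,0,0],"fingers":-1},{"dp":[-0.0543,-0.0345,0.005],"delta_rot":[0,0,0],"fingers":-1},{"dp":[-0.0543,-0.0345,0.005],"delta_rot":[0,0,0],"fingers":-1},{"dp":[-0.0543,-0.0345,0.005],"delta_rot":[0,0,0],"fingers":-1},{"dp":[0,0,0.05],"delta_rot":[0,0,0],"fingers":-1},{"dp":[0,0,0.05],"delta_rot":[0,0,0],"fingers":-1},{"dp":[0,0,0.05],"delta_rot":[0,0,0],"fingers":-1},{"dp":[0,0,0.04],"delta_rot":[0,0,0],"fingers":-1},{"dp":[0,0,0.02],"delta_rot":[0,0,0],"fingers":-1}]' >/dev/null
python3 -m crank '[{"dp":[0,0,0.008],"delta_rot":[0,0,0],"fingers":-1},{"dp":[0,0,0],"delta_rot":[0,0,0],"fingers":-1},{"dp":[0,0,0],"delta_rot":[0,0,0],"fingers":-1},{"dp":[0,0,0],"delta_rot":[0,0,0],"fingers":-1}]'
```

```text
t: 27.77
tcp_pos: [0.4299, 0.1997, 0.0902]
tool_rot: [0.931, -0.365, 0.002, 0.001]
force: [0.3, -0.2, -1.5]
finger_gap: 0.388
gripper_force: 26.4
```

```bash
python3 -m crank '[{"dp":[0,0,0.006],"delta_rot":[0,0,0],"fingers":-1},{"dp":[0,0,0.004],"delta_rot":[0,0,0],"fingers":-1},{"dp":[0,0,0.003],"delta_rot":[0,0,0],"fingers":-1},{"dp":[0,0,0],"delta_rot":[0,0,0],"fingers":-1},{"dp":[0,0,0],"delta_rot":[0,0,0],"fingers":-1}]'
python3 -m crank '[{"dp":[0,0,0.0015],"delta_rot":[0,0,0],"fingers":-1},{"dp":[0,0,0],"delta_rot":[0,0,0],"fingers":-1},{"dp":[0,0,0],"delta_rot":[0,0,0],"fingers":-1}]'
```

```text
t: 28.18
tcp_pos: [0.4297, 0.1997, 0.0834]
tool_rot: [0.931, -0.365, 0.002, 0.001]
force: [-0.0, -1.1, 4.9]
finger_gap: 0.389
gripper_force: 26.9
t: 28.43
tcp_pos: [0.4296, 0.1997, 0.0834]
tool_rot: [0.931, -0.365, 0.002, 0.001]
force: [-1.2, 0.2, 11.7]
finger_gap: 0.386
gripper_force: 27.6
```

```bash
python3 -m crank '[{"dp":[0,0,-0.002],"delta_rot":[0,0,0],"fingers":0.4},{"dp":[0,0,0],"delta_rot":[0,0,0],"fingers":0.4},{"dp":[0,0,0],"delta_rot":[0,0,0],"fingers":0.4},{"dp":[0,0,0],"delta_rot":[0,0,0],"fingers":0.4},{"dp":[0,0,0],"delta_rot":[0,0,0],"fingers":0.4},{"dp":[0,0,-0.04],"delta_rot":[0,0,0],"fingers":0.6},{"dp":[0,0,-0.07],"delta_rot":[0,0,0],"fingers":1},{"dp":[0,0,-0.08],"delta_rot":[0,0,0],"fingers":1},{"dp":[0,0,-0.08],"delta_rot":[0,0,0],"fingers":1},{"dp":[0,0,0],"delta_rot":[0,0,0],"fingers":1}]'
python3 - <<'E'
from h import *
p,d=manip.snapshot('top'); np.savez('pics/top3.npz',p=p,d=d); q,e=manip.snapshot('side'); np.savez('pics/side3.npz',p=q,d=e)
r=lambda a,f,s=0:cv2.resize(a,None,fx=f,fy=f,interpolation=cv2.INTER_CUBIC)[...,::-1]
A=r(p[180:230,385:425],9)   # holes top 360x450
B=r(p[180:230,255:299],10)[:450]  # cradle
B=cv2.resize(B,(360,450)) if 0 else r(p[180:230,258:298],9)
C=r(q[235:260,320:360],9); Dd=r(q[150:195,290:330],8)
top=np.hstack([A,B])
H=np.zeros((600,720+0,3),np.uint8); H[:450,:720]=top
cv2.imwrite('pics/m4.png',np.vstack([top,np.hstack([cv2.resize(r(q[238:263,315:355],6),(240,150)),cv2.resize(r(q[150:195,290:330],4),(240,150)),cv2.resize(r(p[190:235,320:365],4),(240,150))])]))
E
```

```text
t: 29.27
tcp_pos: [0.4324, 0.2009, 0.2241]
tool_rot: [0.931, -0.364, 0.007, -0.003]
force: [0.6, -0.4, 1.0]
finger_gap: 0.998
gripper_force: 0.0
```

View pics/m4.png

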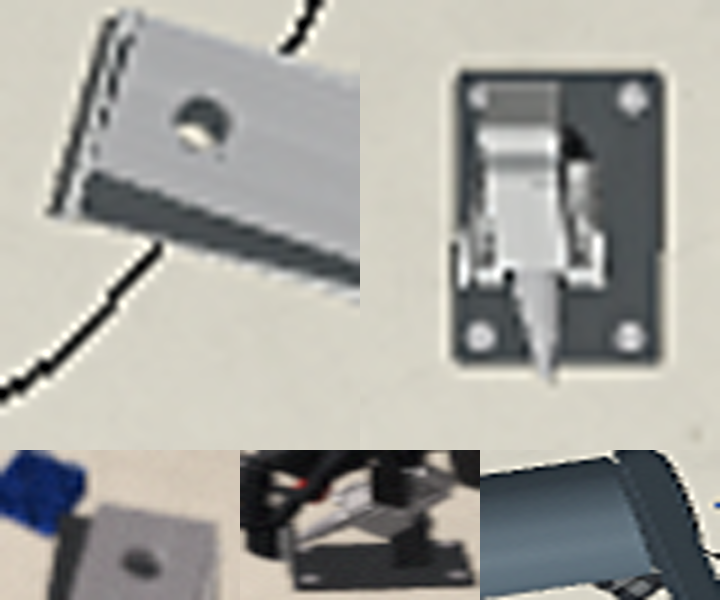

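The drift lies properly in the cradle: end face at the top (481–558, 82–122), shank hanging through the notch. In the left crop the upper hole is at (202,123), with light showing only on its robot side, so the upper plate is off towards +x and the lower one towards -x.

```bash
python3 - <<'E'
from h import *
np.set_printoptions(suppress=True,precision=4)
p=np.load('pics/top3.npz')['p'].astype(float).mean(2); q=np.load('pics/side3.npz')['p'].astype(float).mean(2)
print(p[188:200,400:415].round(0).astype(int)); 
d=np.load('pics/top3.npz')['p']; 
pp=np.load('pics/top0.npz')['p'].astype(float).mean(2); print(pp[199:211,434:447].round(0).astype(int))
u=atz('top',406.94,193.17,.064); us=atz('side',337.8,256.5,.064)
pv=atz('top',440.6-.44,204.6-.44,.073); pvs=atz('side',330.8-.44,285.8-.44,.070)
for a,b in((u,pv),(us,pvs)): 
    w=(a-b)[:2]; print(a*1000,b*1000,np.linalg.norm(w)*1000,np.rad2deg(np.arctan2(-w[0],w[1])))
px=lambda x,y:(385+x/9-.5,180+y/9-.5)
for n,a,b,z in(('plate front',(95,172),(355,247),.064),('band low',(85,212),(355,284),.048),('foot strip',(52,216),(355,297),.048),('plate back',(150,16),(355,78),.064)):
    A=atz('top',*px(*a),z);B=atz('top',*px(*b),z); w=(A-B)[:2]; print(n,A*1000,'yaw',np.rad2deg(np.arctan2(-w[0],w[1])))
A=atz('top',*px(115,18),.048);B=atz('top',*px(55,212),.048);w=A-B;print('end',A*1000,B*1000,'yaw',np.rad2deg(np.arctan2(w[1],w[0])),np.linalg.norm(w[:2]))
s=manip.sense();print(s['q'])
E
```

```text
[[177 174 173 172 172 171 171 171 171 171 170 169 170 171 173]
 [176 176 176 176 175 175 175 174 175 172 171 171 171 170 169]
 [169 171 173 177 180 183 160 151 184 182 174 171 170 171 172]
 [171 170 170 172 174 127  67  66  83 148 180 174 173 171 171]
 [170 171 171 175 136  66  72  76  74  87 151 179 174 173 172]
 [172 173 172 174 114  84  96  82  74  70 121 181 178 175 174]
 [170 170 172 176 174 225 231 162  71  63 131 176 172 173 175]
 [173 172 170 170 171 153 217 226 148  86 166 174 171 170 170]
 [172 172 173 172 172 150 139 177 167 160 178 172 169 169 170]
 [172 170 170 172 172 173 173 171 172 145 174 172 173 171 171]
 [174 174 172 170 169 169 171 171 173 174 172 172 170 170 171]
 [175 173 173 174 173 170 169 169 169 171 172 171 173 172 172]]
[[168 167 168 170 169 168 169 166 166 164 166 169 172]
 [167 168 168 169 167 170 172 172 169 169 165 164 163]
 [168 168 170 171 139 154 173 171 143 173 168 167 166]
 [165 166 167 147 180 125 127  60 119 174 169 167 168]
 [165 166 138 187  53  66  72  72  61 175 171 167 166]
 [165 165 171 187  69  72  79  78  65  97 148 168 166]
 [166 164 169
[... 226 characters left out ...]
65 166 166 165 165 166 167 166 162]
 [165 162 163 163 163 164 165 164 164 165 163 165 166]]
[490.2377 -24.7252  64.    ] [ 455.2281 -117.3879   73.    ] 99.05573397094416 -20.697441247819214
[487.8553 -25.5409  64.    ] [ 454.0061 -117.7194   70.    ] 98.19702412610397 -20.163932078637735
plate front [475.4898  10.2779  64.    ] yaw -17.855920497382247
band low [463.3636  11.7679  48.    ] yaw -16.681340484568512
foot strip [462.3819  22.5426  48.    ] yaw -16.714192044600853
plate back [525.2817  -9.3481  64.    ] yaw -18.636178774609853
end [526.3453  -0.3998  48.    ] [463.6539  21.5189  48.    ] yaw -19.271083671169947 0.06641258549899481
[ 0.2011  0.4621  1.8895 -0.0043  0.7852  2.5214]
```

```bash
cat > dr.py <<'E'
from kin import *
from cr import *
tp=tip/2**.5; cy=np.cross(k,c); n_out=-z; b=np.deg2rad(35)
sh=seat-.0019*tp+.0005*n_out+.001*cy          # actual shoulder in cradle
tz=tp*np.cos(b)-n_out*np.sin(b); ty=-cy; AC=np.stack([np.cross(ty,tz),ty,tz],1)
H,RR=.046,.060
gp=sh-tp*H; pc=gp-tz*RR
Rd=np.stack([tp,cy,np.cross(tp,cy)],1)
hole=np.array([.4852,-.0227,.064])
def holepose(psi,up,hole=hole):
    w=np.deg2rad(psi); X=np.array([0,0,-1.]); Yv=np.array([-np.sin(w),np.cos(w),0]); Rh=np.stack([X,Yv,np.cross(X,Yv)],1)
    A=Rh@Rd.T@AC; return hole+[0,0,up+H]-A[:,2]*RR, A
E
python3 - <<'E'
from dr import *
for psi in range(-180,180,15):
    p,A=holepose(psi,0)
    print(psi,round(float(np.rad2deg(np.arctan2(A[1,2],A[0,2])))),end='; ')
print(); run([(pc-tz*.11,AC),(pc,AC)])
E
```

```text
-180 -180; -165 -165; -150 -150; -135 -135; -120 -120; -105 -105; -90 -90; -75 -75; -60 -60; -45 -45; -30 -30; -15 -15; 0 0; 15 15; 30 30; 45 45; 60 60; 75 75; 90 90; 105 105; 120 120; 135 135; 150 150; 165 165; 
0 n 7 err 0.000 speed 0.45 q [0.38 0.62 1.37 0.07 1.32 1.97] 
   turn/row [-0.0014 -0.0039 -0.0159]  shift-first/row [-0.0091 -0.0498 -0.0148]  shift-after-turn/row [ 0.0222 -0.0439 -0.019 ]
1 n 4 err 0.000 speed 0.33 q [0.4  0.73 1.49 0.08 1.08 1.97] 
   turn/row [0. 0. 0.]  shift-first/row [-0.     0.     0.055]  shift-after-turn/row [-0.     0.     0.055]
```

```bash
python3 -m crank '[{"dp":[0,0,0],"delta_rot":[-0.0014,-0.0039,-0.0159],"fingers":1},{"dp":[0,0,0],"delta_rot":[-0.0014,-0.0039,-0.0159],"fingers":1},{"dp":[0,0,0],"delta_rot":[-0.0014,-0.0039,-0.0159],"fingers":1},{"dp":[0,0,0],"delta_rot":[-0.0014,-0.0039,-0.0159],"fingers":1},{"dp":[0,0,0],"delta_rot":[-0.0014,-0.0039,-0.0159],"fingers":1},{"dp":[0,0,0],"delta_rot":[-0.0014,-0.0039,-0.0159],"fingers":1},{"dp":[0,0,0],"delta_rot":[-0.0014,-0.0039,-0.0159],"fingers":1}]' >/dev/null
python3 -m crank '[{"dp":[0.0222,-0.0439,-0.019],"delta_rot":[0,0,0],"fingers":1},{"dp":[0.0222,-0.0439,-0.019],"delta_rot":[0,0,0],"fingers":1},{"dp":[0.0222,-0.0439,-0.019],"delta_rot":[0,0,0],"fingers":1},{"dp":[0.0222,-0.0439,-0.019],"delta_rot":[0,0,0],"fingers":1},{"dp":[0.0222,-0.0439,-0.019],"delta_rot":[0,0,0],"fingers":1},{"dp":[0.0222,-0.0439,-0.019],"delta_rot":[0,0,0],"fingers":1},{"dp":[0.0222,-0.0439,-0.019],"delta_rot":[0,0,0],"fingers":1},{"dp":[0,0,0],"delta_rot":[0,0,0],"fingers":1},{"dp":[0,0,0],"delta_rot":[0,0,0],"fingers":1},{"dp":[0,0,0],"delta_rot":[0,0,0],"fingers":1}]'
python3 - <<'E'
from dr import *
run([(pc-tz*.11,AC),(pc,AC)])
E
```

```text
t: 30.78
tcp_pos: [0.523, 0.3488, 0.2671]
tool_rot: [0.996, -0.023, -0.091, 0.0]
force: [0.7, 0.1, -0.5]
finger_gap: 1.001
gripper_force: 0.0
0 n 1 err 0.000 speed 0.03 q [0.38 0.62 1.37 0.07 1.32 1.97] 
   turn/row [ 0.0006  0.0012 -0.0004]  shift-first/row [ 0.0013 -0.002  -0.0094]  shift-after-turn/row [ 0.0014 -0.002  -0.0094]
1 n 4 err 0.000 speed 0.33 q [0.4  0.73 1.49 0.08 1.08 1.97] 
   turn/row [0. 0. 0.]  shift-first/row [-0.     0.     0.055]  shift-after-turn/row [-0.     0.     0.055]
```

```bash
python3 -m crank '[{"dp":[0.0014,-0.002,0.04],"delta_rot":[0.0006,0.0012,-0.0004],"fingers":1},{"dp":[0,0,0.06],"delta_rot":[0,0,0],"fingers":1},{"dp":[0,0,0.055],"delta_rot":[0,0,0],"fingers":1},{"dp":[0,0,0.035],"delta_rot":[0,0,0],"fingers":1},{"dp":[0,0,0.02],"delta_rot":[0,0,0],"fingers":1},{"dp":[0,0,0],"delta_rot":[0,0,0],"fingers":1},{"dp":[0,0,0],"delta_rot":[0,0,0],"fingers":1},{"dp":[0,0,0],"delta_rot":[0,0,0],"fingers":1}]'
python3 - <<'E'
from dr import *
run([(pc,AC)])
E
```

```text
t: 31.45
tcp_pos: [0.508, 0.3515, 0.167]
tool_rot: [0.996, -0.022, -0.084, -0.003]
force: [0.0, -0.5, 0.9]
finger_gap: 1.002
gripper_force: 0.0
0 n 1 err 0.000 speed 0.03 q [0.4  0.73 1.49 0.08 1.08 1.97] 
   turn/row [-0.0005 -0.0011  0.    ]  shift-first/row [-0.0038  0.0021  0.0082]  shift-after-turn/row [-0.0037  0.002   0.0082]
```

```bash
python3 -m crank '[{"dp":[-0.0037,0.002,0.0082],"delta_rot":[-0.0005,-0.0011,0],"fingers":1},{"dp":[0,0,0],"delta_rot":[0,0,0],"fingers":1},{"dp":[0,0,0],"delta_rot":[0,0,0],"fingers":1},{"dp":[0,0,0],"delta_rot":[0,0,0],"fingers":1}]' >/dev/null
python3 -c "
from dr import *
run([(pc,AC)])"
python3 -m crank '[{"dp":[0,0,0],"delta_rot":[0,0,0],"fingers":-1},{"dp":[0,0,0],"delta_rot":[0,0,0],"fingers":-1},{"dp":[0,0,0],"delta_rot":[0,0,0],"fingers":-1},{"dp":[0,0,0],"delta_rot":[0,0,0],"fingers":-1},{"dp":[0,0,0],"delta_rot":[0,0,0],"fingers":-1},{"dp":[0,0,0],"delta_rot":[0,0,0],"fingers":-1},{"dp":[0,0,0],"delta_rot":[0,0,0],"fingers":-1},{"dp":[0,0,0],"delta_rot":[0,0,0],"fingers":-1},{"dp":[0,0,0],"delta_rot":[0,0,0],"fingers":-1},{"dp":[0,0,0],"delta_rot":[0,0,0],"fingers":-1}]' 100
python3 -c "
from dr import *
run([(pc,AC)])
s=manip.sense();A=R.from_quat(s['tool_rot']).as_matrix()
np.savez('pics/hold.npz',shT=A.T@(sh-s['tcp_pos']),dT=A.T@tp,cyT=A.T@cy); print((A.T@(sh-s['tcp_pos'])).round(4),(A.T@tp).round(3))"
```

```text
0 n 1 err 0.000 speed 0.00 q [0.4  0.73 1.49 0.08 1.08 1.97] 
   turn/row [0.     0.0002 0.0001]  shift-first/row [ 0.0009  0.0003 -0.0011]  shift-after-turn/row [ 0.0009  0.0003 -0.0011]
t: 32.62
tcp_pos: [0.5047, 0.3508, 0.1626]
tool_rot: [0.996, -0.022, -0.088, -0.002]
force: [-0.4, 0.8, 4.0]
finger_gap: 0.26
gripper_force: 98.4
0 n 1 err 0.000 speed 0.01 q [0.4  0.73 1.49 0.08 1.08 1.97] 
   turn/row [0.0001 0.0003 0.0001]  shift-first/row [ 0.0012  0.0004 -0.0017]  shift-after-turn/row [ 0.0012  0.0004 -0.0017]
[-0.0256  0.0001  0.0969] [-0.572 -0.001  0.82 ]
```

```bash
python3 -m crank '[{"dp":[-0.012,0,-0.0085],"delta_rot":[0,0,0],"fingers":-1},{"dp":[-0.025,0,-0.017],"delta_rot":[0,0,0],"fingers":-1},{"dp":[-0.033,0,-0.023],"delta_rot":[0,0,0],"fingers":-1},{"dp":[-0.033,0,-0.023],"delta_rot":[0,0,0],"fingers":-1},{"dp":[-0.01,0,-0.06],"delta_rot":[0,0,0],"fingers":-1},{"dp":[-0.01,0,-0.06],"delta_rot":[0,0,0],"fingers":-1},{"dp":[-0.01,0,-0.06],"delta_rot":[0,0,0],"fingers":-1},{"dp":[0,0,0],"delta_rot":[0,0,0],"fingers":-1},{"dp":[0,0,0],"delta_rot":[0,0,0],"fingers":-1}]'
cat >> dr.py <<'E'
def tgt(psi,up,hole=hole):
    h=np.load('pics/hold.npz'); a=h['dT']/np.linalg.norm(h['dT']); y=h['cyT']-a*(h['cyT']@a); y/=np.linalg.norm(y)
    Rt=np.stack([a,y,np.cross(a,y)],1); w=np.deg2rad(psi); X=np.array([0,0,-1.]); Yv=np.array([-np.sin(w),np.cos(w),0])
    A=np.stack([X,Yv,np.cross(X,Yv)],1)@Rt.T; return hole+[0,0,up]-A@h['shT'],A
def axis():
    h=np.load('pics/hold.npz'); s=manip.sense(); A=R.from_quat(s['tool_rot']).as_matrix(); a=A@h['dT']; o=s['tcp_pos']+A@h['shT']
    print('t',round(s['t'],2),'shoulder-hole mm',((o-hole)*1000).round(1),'tip',((o+a*.06-hole)*1000).round(1),'axis',a.round(3),'F',np.round(s['force'],1),'M',np.round(s['ft_torque'],2),'gap',round(s['finger_gap']*85,1))
E
python3 - <<'E'
from dr import *
axis()
for psi in (75,90,60):
  print('psi',psi); A=tgt(psi,.1)[1]
  s=manip.sense(); P=np.array(s['tcp_pos']); 
  run([(np.array([.42,.16,.34]),tgt(psi-45,.1)[1]),(tgt(psi,.15)[0],A),(tgt(psi,.07)[0],A),(tgt(psi,0)[0],A)])
E
```

```text
t: 33.37
tcp_pos: [0.4608, 0.3529, 0.3]
tool_rot: [0.996, -0.021, -0.087, -0.002]
force: [-0.1, 0.1, -1.8]
finger_gap: 0.26
gripper_force: 98.2
t 33.37 shoulder-hole mm [-66.4 377.3 144.9] tip [-108.6  379.2  102.4] axis [-0.704  0.031 -0.709] F [-0.1  0.1 -1.8] M [-0.06 -0.08  0.02] gap 22.1
psi 75
0 n 9 err 0.000 speed 2.13 q [-0.05  0.12  2.13  0.74  0.48  0.4 ] 
   turn/row [ 0.0022  0.0135 -0.01  ]  shift-first/row [-0.0087  0.0432 -0.0076]  shift-after-turn/row [-0.0189  0.0326 -0.024 ]
1 n 7 err 0.000 speed 1.53 q [-0.62  0.39  1.83  0.6   1.23 -0.66] 
   turn/row [ 0.0102  0.     -0.0146]  shift-first/row [-0.0191  0.0614 -0.0022]  shift-after-turn/row [-0.0507  0.0314 -0.0242]
2 n 3 err 0.000 speed 0.32 q [-0.62  0.53  1.9   0.66  1.06 -0.79] 
   turn/row [0. 0. 0.]  shift-first/row [-0.0305 -0.      0.0437]  shift-after-turn/row [-0.0305 -0.      0.0437]
3 n 2 err 0.000 speed 0.44 q [-0.62  0.66  1.94  0.74  0.92 -0.93] 
   turn/row [0. 0. 0.]  shift-first/row [-0.04   -0.      0.0574]  shift-after-turn/row [-0.04   -0.      0.0574]
psi 90
0 n 10 err 0.000 speed 1.68 q [-0.
[... 783 characters left out ...]
.32 1.03] 
   turn/row [ 0.0013  0.0154 -0.0061]  shift-first/row [-0.0097  0.0486 -0.0085]  shift-after-turn/row [-0.0126  0.0439 -0.021 ]
1 n 7 err 0.000 speed 2.79 q [-0.64  0.33  1.93  0.7   1.08 -0.52] 
   turn/row [ 0.0102  0.     -0.0146]  shift-first/row [-0.0073  0.0622  0.0061]  shift-after-turn/row [-0.0427  0.0422 -0.0187]
2 n 3 err 0.000 speed 0.37 q [-0.64  0.49  2.01  0.8   0.91 -0.71] 
   turn/row [0. 0. 0.]  shift-first/row [-0.0305 -0.      0.0437]  shift-after-turn/row [-0.0305 -0.      0.0437]
3 n 2 err 0.000 speed 0.57 q [-0.64  0.64  2.05  0.94  0.78 -0.91] 
   turn/row [0. 0. 0.]  shift-first/row [-0.04   -0.      0.0574]  shift-after-turn/row [-0.04   -0.      0.0574]
```

```bash
python3 -m crank '[{"dp":[-0.013,0.0648,-0.0113],"delta_rot":[0,0,0],"fingers":-1},{"dp":[-0.013,0.0648,-0.0113],"delta_rot":[0,0,0],"fingers":-1},{"dp":[-0.013,0.0648,-0.0113],"delta_rot":[0,0,0],"fingers":-1},{"dp":[-0.013,0.0648,-0.0113],"delta_rot":[0,0,0],"fingers":-1},{"dp":[-0.013,0.0648,-0.0113],"delta_rot":[0,0,0],"fingers":-1},{"dp":[-0.013,0.0648,-0.0113],"delta_rot":[0,0,0],"fingers":-1},{"dp":[0,0,0],"delta_rot":[0.0019,0.0078,-0.0088],"fingers":-1},{"dp":[0,0,0],"delta_rot":[0.0019,0.0078,-0.0088],"fingers":-1},{"dp":[0,0,0],"delta_rot":[0.0019,0.0078,-0.0088],"fingers":-1},{"dp":[0,0,0],"delta_rot":[0.0019,0.0078,-0.0088],"fingers":-1},{"dp":[0,0,0],"delta_rot":[0.0019,0.0078,-0.0088],"fingers":-1},{"dp":[0,0,0],"delta_rot":[0.0019,0.0078,-0.0088],"fingers":-1}]' >/dev/null
python3 -m crank '[{"dp":[0,0,0],"delta_rot":[0.0019,0.0078,-0.0088],"fingers":-1},{"dp":[0,0,0],"delta_rot":[0.0019,0.0078,-0.0088],"fingers":-1},{"dp":[0,0,0],"delta_rot":[0.0019,0.0078,-0.0088],"fingers":-1},{"dp":[0,0,0],"delta_rot":[0.0019,0.0078,-0.0088],"fingers":-1},{"dp":[0,0,0],"delta_rot":[0.0019,0.0078,-0.0088],"fingers":-1},{"dp":[0,0,0],"delta_rot":[0.0019,0.0078,-0.0088],"fingers":-1},{"dp":[0,0,0],"delta_rot":[0.0019,0.0078,-0.0088],"fingers":-1},{"dp":[0,0,0],"delta_rot":[0.0019,0.0078,-0.0088],"fingers":-1},{"dp":[0,0,0],"delta_rot":[0.0019,0.0078,-0.0088],"fingers":-1},{"dp":[0,0,0],"delta_rot":[0,0,0],"fingers":-1}]'
python3 - <<'E'
from dr import *
print(manip.sense()['q'])
P=tgt(90,.15)[0];s=manip.sense()
run([(P,R.from_quat(s['tool_rot']).as_matrix()),(P,tgt(90,.15)[1])])
E
```

```text
t: 35.2
tcp_pos: [0.4178, 0.1597, 0.3358]
tool_rot: [0.883, 0.365, 0.272, -0.115]
force: [-0.3, -0.6, -2.5]
finger_gap: 0.259
gripper_force: 98.6
[-0.12750312  0.14472591  2.10734576  0.81252469  0.66611878  0.06127671]
0 n 7 err 0.000 speed 0.56 q [-0.62  0.32  1.96  0.77  0.93 -0.33] 
   turn/row [0. 0. 0.]  shift-first/row [-0.0293  0.0574 -0.0107]  shift-after-turn/row [-0.0293  0.0574 -0.0107]
1 n 7 err 0.000 speed 0.39 q [-0.58  0.44  1.73  0.51  1.37 -0.79] 
   turn/row [ 0.0101  0.0002 -0.0148]  shift-first/row [0. 0. 0.]  shift-after-turn/row [0. 0. 0.]
```

```bash
python3 -m crank '[{"dp":[-0.0293,0.0574,-0.0107],"delta_rot":[0,0,0],"fingers":-1},{"dp":[-0.0293,0.0574,-0.0107],"delta_rot":[0,0,0],"fingers":-1},{"dp":[-0.0293,0.0574,-0.0107],"delta_rot":[0,0,0],"fingers":-1},{"dp":[-0.0293,0.0574,-0.0107],"delta_rot":[0,0,0],"fingers":-1},{"dp":[-0.0293,0.0574,-0.0107],"delta_rot":[0,0,0],"fingers":-1},{"dp":[-0.0293,0.0574,-0.0107],"delta_rot":[0,0,0],"fingers":-1},{"dp":[-0.0293,0.0574,-0.0107],"delta_rot":[0,0,0],"fingers":-1}]' >/dev/null
python3 -m crank '[{"dp":[0,0,0],"delta_rot":[0.0101,0.0002,-0.0148],"fingers":-1},{"dp":[0,0,0],"delta_rot":[0.0101,0.0002,-0.0148],"fingers":-1},{"dp":[0,0,0],"delta_rot":[0.0101,0.0002,-0.0148],"fingers":-1},{"dp":[0,0,0],"delta_rot":[0.0101,0.0002,-0.0148],"fingers":-1},{"dp":[0,0,0],"delta_rot":[0.0101,0.0002,-0.0148],"fingers":-1},{"dp":[0,0,0],"delta_rot":[0.0101,0.0002,-0.0148],"fingers":-1},{"dp":[0,0,0],"delta_rot":[0.0101,0.0002,-0.0148],"fingers":-1},{"dp":[0,0,0],"delta_rot":[0,0,0],"fingers":-1},{"dp":[0,0,0],"delta_rot":[0,0,0],"fingers":-1},{"dp":[0,0,0],"delta_rot":[0,0,0],"fingers":-1},{"dp":[0,0,0],"delta_rot":[0,0,0],"fingers":-1}]'
python3 - <<'E'
from dr import *
axis(); P,A=tgt(90,.075)
run([(P,A),(tgt(90,.065)[0],A)])
E
```

```text
t: 36.7
tcp_pos: [0.4871, -0.0566, 0.3107]
tool_rot: [0.674, 0.675, 0.214, -0.21]
force: [-0.1, -0.1, -1.6]
finger_gap: 0.258
gripper_force: 98.8
t 36.7 shoulder-hole mm [  2.5   0.5 152.6] tip [ 2.8  0.6 92.6] axis [ 0.005  0.    -1.   ] F [-0.1 -0.1 -1.6] M [-0.45  0.02 -0.01] gap 21.9
0 n 3 err 0.000 speed 0.30 q [-0.58  0.55  1.8   0.54  1.21 -0.88] 
   turn/row [ 0.0002 -0.      0.0002]  shift-first/row [-0.0299 -0.0017  0.0422]  shift-after-turn/row [-0.0299 -0.0014  0.0422]
1 n 1 err 0.000 speed 0.11 q [-0.58  0.57  1.8   0.54  1.19 -0.9 ] 
   turn/row [0. 0. 0.]  shift-first/row [-0.0114 -0.      0.0164]  shift-after-turn/row [-0.0114 -0.      0.0164]
```

```bash
python3 -m crank '[{"dp":[-0.0299,-0.0015,0.0422],"delta_rot":[0.0002,0,0.0002],"fingers":-1},{"dp":[-0.0299,-0.0015,0.0422],"delta_rot":[0.0002,0,0.0002],"fingers":-1},{"dp":[-0.0299,-0.0015,0.0422],"delta_rot":[0.0002,0,0.0002],"fingers":-1},{"dp":[0,0,0],"delta_rot":[0,0,0],"fingers":-1},{"dp":[0,0,0],"delta_rot":[0,0,0],"fingers":-1},{"dp":[0,0,0],"delta_rot":[0,0,0],"fingers":-1},{"dp":[0,0,0],"delta_rot":[0,0,0],"fingers":-1}]' >/dev/null
python3 - <<'E'
from dr import *
axis()
h=np.load('pics/hold.npz'); s=manip.sense(); A=R.from_quat(s['tool_rot']).as_matrix(); a=A@h['dT']; o=s['tcp_pos']+A@h['shT']
p,d=manip.snapshot('side'); np.savez('pics/side4.npz',p=p,d=d)
c1=cv2.resize(p[200:275,310:375],None,fx=8,fy=8,interpolation=cv2.INTER_CUBIC)[...,::-1].copy()
for pt,col in((o,(0,255,255)),(o+a*.06,(0,0,255)),(hole,(0,255,0))):
    u=(proj('side',pt)+.5-[310,200])*8; print(u.round(1)); cv2.circle(c1,(int(u[0]),int(u[1])),2,col,-1)
cv2.imwrite('pics/m5.png',c1)
run([(tgt(90,.065)[0],tgt(90,0)[1])])
E
```

```text
t 37.28 shoulder-hole mm [ 2.  -0.9 76.7] tip [ 2.3 -1.  16.7] axis [ 0.004 -0.001 -1.   ] F [-0.1 -0.6 -1. ] M [-0.4  -0.05  0.02] gap 22.2
[233.9 279.7]
[226.4 415.8]
[216.6 450.1]
0 n 1 err 0.000 speed 0.12 q [-0.58  0.57  1.8   0.54  1.19 -0.9 ] 
   turn/row [0.0005 0.0002 0.0005]  shift-first/row [-0.0121 -0.0033  0.0201]  shift-after-turn/row [-0.0121 -0.0032  0.0201]
```

View pics/m5.png

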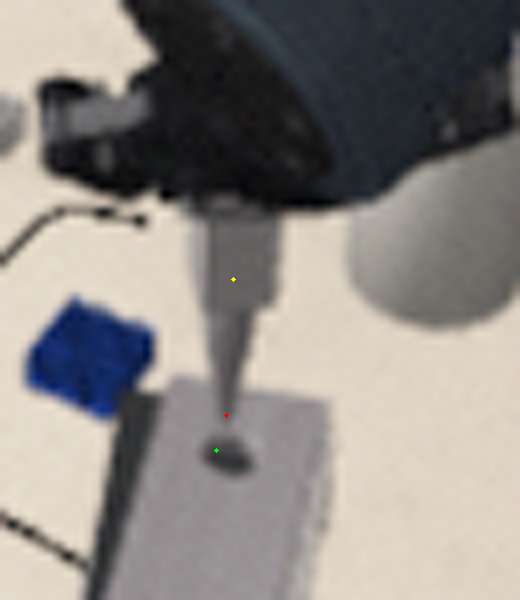

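The tip (226,417) is where predicted. The upper hole's centre (229,456) lies about 4 mm to +x of my riser-hole estimate, as expected. I'll centre the drift and descend.

```bash
python3 -m crank '[{"dp":[-0.0121,-0.0032,0.0201],"delta_rot":[0.0005,0.0002,0.0005],"fingers":-1},{"dp":[0,0,0],"delta_rot":[0,0,0],"fingers":-1},{"dp":[0,0,0],"delta_rot":[0,0,0],"fingers":-1},{"dp":[0,0,0],"delta_rot":[0,0,0],"fingers":-1}]' >/dev/null
python3 -c "
from dr import *
axis()"
python3 -m crank '[{"dp":[-0.0057,0,0.0082],"delta_rot":[0,0,0],"fingers":-1},{"dp":[-0.0057,0,0.0082],"delta_rot":[0,0,0],"fingers":-1},{"dp":[-0.0057,0,0.0082],"delta_rot":[0,0,0],"fingers":-1},{"dp":[0,0,0],"delta_rot":[0,0,0],"fingers":-1},{"dp":[0,0,0],"delta_rot":[0,0,0],"fingers":-1},{"dp":[0,0,0],"delta_rot":[0,0,0],"fingers":-1}]' >/dev/null
python3 -c "
from dr import *
axis();run([(tgt(90,.045)[0],tgt(90,0)[1])])"
```

```text
t 37.67 shoulder-hole mm [-0.9  0.5 63.6] tip [-1.   0.6  3.6] axis [-0.003  0.002 -1.   ] F [-0.1  0.2 -2.1] M [-0.44 -0.02  0.04] gap 22.2
t 38.17 shoulder-hole mm [-0.3  0.  48.4] tip [ -0.4   0.  -11.6] axis [-0.002  0.    -1.   ] F [ 1.1 -1.  -2.5] M [-0.68 -0.45 -0.17] gap 21.9
0 n 1 err 0.000 speed 0.04 q [-0.58  0.61  1.82  0.55  1.15 -0.92] 
   turn/row [-0.0002 -0.0001 -0.0001]  shift-first/row [-0.0038  0.0003  0.0056]  shift-after-turn/row [-0.0038  0.0003  0.0056]
```

```bash
python3 -m crank '[{"dp":[-0.0038,0,0.0055],"delta_rot":[0,0,0],"fingers":-1},{"dp":[-0.0038,0,0.0055],"delta_rot":[0,0,0],"fingers":-1},{"dp":[-0.0038,0,0.0055],"delta_rot":[0,0,0],"fingers":-1},{"dp":[0,0,0],"delta_rot":[0,0,0],"fingers":-1},{"dp":[0,0,0],"delta_rot":[0,0,0],"fingers":-1}]' >/dev/null
python3 -c "
from dr import *
axis()"
python3 -m crank '[{"dp":[-0.0038,0,0.0055],"delta_rot":[0,0,0],"fingers":-1},{"dp":[-0.0038,0,0.0055],"delta_rot":[0,0,0],"fingers":-1},{"dp":[0,0,0],"delta_rot":[0,0,0],"fingers":-1},{"dp":[0,0,0],"delta_rot":[0,0,0],"fingers":-1}]' >/dev/null
python3 -c "
from dr import *
axis()"
```

```text
t 38.58 shoulder-hole mm [-1.1  0.6 38.2] tip [ -1.3   0.7 -21.8] axis [-0.003  0.001 -1.   ] F [ 2.5 -1.3 -1.9] M [-0.61 -0.44 -0.24] gap 22.3
t 38.92 shoulder-hole mm [-1.1  0.6 31.5] tip [ -1.3   0.7 -28.5] axis [-0.003  0.001 -1.   ] F [ 1.8 -0.8 -2.2] M [-0.62 -0.46 -0.21] gap 22.1
```

```bash
python3 -m crank '[{"dp":[-0.0038,0,0.0055],"delta_rot":[0,0,0],"fingers":-1},{"dp":[-0.0038,0,0.0055],"delta_rot":[0,0,0],"fingers":-1},{"dp":[0,0,0],"delta_rot":[0,0,0],"fingers":-1},{"dp":[0,0,0],"delta_rot":[0,0,0],"fingers":-1}]' >/dev/null
python3 -c "
from dr import *
axis()"
python3 -m crank '[{"dp":[-0.0038,0,0.0055],"delta_rot":[0,0,0],"fingers":-1},{"dp":[0,0,0],"delta_rot":[0,0,0],"fingers":-1},{"dp":[0,0,0],"delta_rot":[0,0,0],"fingers":-1}]' >/dev/null
python3 -c "
from dr import *
axis()"
python3 -m crank '[{"dp":[-0.0038,0,0.0055],"delta_rot":[0,0,0],"fingers":-1},{"dp":[0,0,0],"delta_rot":[0,0,0],"fingers":-1},{"dp":[0,0,0],"delta_rot":[0,0,0],"fingers":-1}]' >/dev/null
python3 -c "
from dr import *
axis()"
```

```text
t 39.25 shoulder-hole mm [-1.1  0.6 24.9] tip [ -1.3   0.7 -35.1] axis [-0.003  0.001 -1.   ] F [ 2.9  0.9 -1.4] M [-0.59 -0.41 -0.17] gap 22.1
t 39.5 shoulder-hole mm [-1.3  0.7 21.6] tip [ -1.5   0.8 -38.4] axis [-0.003  0.001 -1.   ] F [ 1.7  0.7 -2.8] M [-0.63 -0.29 -0.1 ] gap 22.3
t 39.75 shoulder-hole mm [-1.5  0.9 18.3] tip [ -1.7   1.  -41.7] axis [-0.004  0.002 -1.   ] F [ 0.1 -0.7 -2.3] M [-0.57 -0.   -0.02] gap 22.2
```

```bash
python3 -m crank '[{"dp":[-0.0038,0,0.0055],"delta_rot":[0,0,0],"fingers":-1},{"dp":[-0.0038,0,0.0055],"delta_rot":[0,0,0],"fingers":-1},{"dp":[0,0,0],"delta_rot":[0,0,0],"fingers":-1},{"dp":[0,0,0],"delta_rot":[0,0,0],"fingers":-1}]' >/dev/null
python3 -c "
from dr import *
axis()"
python3 -m crank '[{"dp":[-0.0038,0,0.0055],"delta_rot":[0,0,0],"fingers":-1},{"dp":[0,0,0],"delta_rot":[0,0,0],"fingers":-1},{"dp":[0,0,0],"delta_rot":[0,0,0],"fingers":-1}]' >/dev/null
python3 -c "
from dr import *
axis()"
python3 -m crank '[{"dp":[-0.0038,0,0.0055],"delta_rot":[0,0,0],"fingers":-1},{"dp":[0,0,0],"delta_rot":[0,0,0],"fingers":-1},{"dp":[0,0,0],"delta_rot":[0,0,0],"fingers":-1}]' >/dev/null
python3 -c "
from dr import *
axis()"
```

```text
t 40.08 shoulder-hole mm [-0.8  0.6 11.5] tip [ -1.    0.7 -48.5] axis [-0.002  0.001 -1.   ] F [ 0.6 -0.9 -2.8] M [-0.58 -0.25 -0.07] gap 22.3
t 40.33 shoulder-hole mm [-0.5  0.5  8.2] tip [ -0.6   0.5 -51.8] axis [-0.002  0.001 -1.   ] F [ 2.3  0.2 -1.5] M [-0.51 -0.34 -0.16] gap 22.3
t 40.58 shoulder-hole mm [-0.2  0.3  5.1] tip [ -0.3   0.4 -54.9] axis [-0.001  0.    -1.   ] F [ 2.5 -0.5 -1.4] M [-0.56 -0.57 -0.26] gap 22.0
```

```bash
python3 -m crank '[{"dp":[-0.0034,0,0.005],"delta_rot":[0,0,0],"fingers":-1},{"dp":[0,0,0],"delta_rot":[0,0,0],"fingers":-1},{"dp":[0,0,0],"delta_rot":[0,0,0],"fingers":-1}]' >/dev/null
python3 -c "
from dr import *
axis()"
python3 -m crank '[{"dp":[-0.0023,0,0.0033],"delta_rot":[0,0,0],"fingers":-1},{"dp":[0,0,0],"delta_rot":[0,0,0],"fingers":-1},{"dp":[0,0,0],"delta_rot":[0,0,0],"fingers":-1}]' >/dev/null
python3 -c "
from dr import *
axis()"
python3 -m crank '[{"dp":[-0.0023,0,0.0033],"delta_rot":[0,0,0],"fingers":-1},{"dp":[0,0,0],"delta_rot":[0,0,0],"fingers":-1},{"dp":[0,0,0],"delta_rot":[0,0,0],"fingers":-1}]' >/dev/null
python3 -c "
from dr import *
axis()"
```

```text
t 40.83 shoulder-hole mm [-0.2  0.4  2.3] tip [ -0.2   0.4 -57.7] axis [-0.001  0.001 -1.   ] F [ 3.2 -2.3  2.2] M [-0.45 -0.69 -0.25] gap 22.0
t 41.08 shoulder-hole mm [-0.1  0.5  2.1] tip [ -0.1   0.7 -57.9] axis [-0.     0.003 -1.   ] F [-0.1 -5.7 16.6] M [ 0.2  -0.29 -0.08] gap 22.0
t 41.33 shoulder-hole mm [0.  0.6 2. ] tip [  0.    0.9 -58. ] axis [ 0.001  0.005 -1.   ] F [-0.7 -8.7 28.8] M [0.84 0.18 0.12] gap 22.2
```

```bash
python3 -m crank '[{"dp":[0.0035,0,-0.005],"delta_rot":[0,0,0],"fingers":-1},{"dp":[0,0,0],"delta_rot":[0,0,0],"fingers":-1},{"dp":[0,0,0],"delta_rot":[0,0,0],"fingers":-1}]' >/dev/null
python3 -c "
from dr import *
axis()"
python3 -m crank '[{"dp":[0,0,0],"delta_rot":[0,0,0],"fingers":0},{"dp":[0,0,0],"delta_rot":[0,0,0],"fingers":0.3},{"dp":[0,0,0],"delta_rot":[0,0,0],"fingers":0.6},{"dp":[0,0,0],"delta_rot":[0,0,0],"fingers":1},{"dp":[0,0,0],"delta_rot":[0,0,0],"fingers":1},{"dp":[0,0,0],"delta_rot":[0,0,0],"fingers":1},{"dp":[0,0,-0.03],"delta_rot":[0,0,0],"fingers":1},{"dp":[0,0,-0.06],"delta_rot":[0,0,0],"fingers":1},{"dp":[0,0,-0.08],"delta_rot":[0,0,0],"fingers":1},{"dp":[0,0,-0.08],"delta_rot":[0,0,0],"fingers":1},{"dp":[0,0,-0.08],"delta_rot":[0,0,0],"fingers":1},{"dp":[0,0,0],"delta_rot":[0,0,0],"fingers":1}]'
python3 - <<'E'
from dr import *
np.set_printoptions(suppress=True,precision=1)
for n in('top','side'):
    p,d=manip.snapshot(n); np.savez(f'pics/{n}5.npz',p=p,d=d); P=cloud(n,d)
    Q=P.reshape(-1,3); m=(np.abs(Q[:,0]-hole[0])<.035)&(np.abs(Q[:,1]-hole[1])<.035)&(Q[:,2]>.11)&(Q[:,2]<.14); T=Q[m]
    print(n,len(T),'top face median',np.median(T,0)*1000, 'rect',cv2.minAreaRect((T[:,:2]*1000).astype(np.float32)))
    m=(np.abs(Q[:,0]-.46)<.02)&(np.abs(Q[:,1]+.08)<.02)&(Q[:,2]>.05)&(Q[:,2]<.08); print('plate z',np.median(Q[m][:,2])*1000)
    m=(np.abs(Q[:,0]-.43)<.04)&(np.abs(Q[:,1]-.2)<.04)&(Q[:,2]>.008)&(Q[:,2]<.04); print('sink',m.sum(),np.mean(Q[m],0)*1000 if m.any() else '', np.percentile(Q[m][:,2],[10,50,90])*1000 if m.any() else '')
# occlusion: column of side image through drift, brightness rows
p=np.load('pics/side5.npz')['p'].mean(2)
print(p[222:262,326:348:2].astype(int))
for z in(.124,.126): print(proj('side',hole+[0,0,z-.064]))
for z in(.064,.066): print(proj('side',[*hole[:2],z]))
E
```

```text
t 41.58 shoulder-hole mm [-0.1  0.3  2.2] tip [ -0.2   0.4 -57.8] axis [-0.001  0.001 -1.   ] F [ 2.  -4.5 11.9] M [-0.08 -0.42 -0.14] gap 22.3
t: 42.58
tcp_pos: [0.4874, -0.1562, 0.2996]
tool_rot: [0.675, 0.675, 0.213, -0.206]
force: [0.6, -0.3, 0.4]
finger_gap: 0.996
gripper_force: 0.0
top 87 top face median [484.1 -21.3 123.8] rect ((484.4785461425781, -22.67385482788086), (23.861766815185547, 22.782846450805664), 89.02752685546875)
plate z 64.2108886772852
sink 52 [430.3 199.3  15.9] [ 9.2 16.6 20. ]
side 115 top face median [484.3 -30.4 122.4] rect ((484.97247314453125, -24.79104995727539), (24.35478973388672, 26.633197784423828), 0.3455091118812561)
plate z 63.81282765272916
sink 111 [429.6 195.8  14.6] [11.3 14.8 17.8]
[[ 45  66  59  65  61  61  26  26  27  24  26]
 [ 49  59  61  63  61  62  30  27  26  26  24]
 [ 47  52  55  55  54  47  27  29  24  27  26]
 [ 34  43  56  40  33  33  28  28  26  28  29]
 [ 20  37 112  49  33  28  25  24  27  19  21]
 [ 18  30 145  79  32  21  19  17  23  24  26]
 [ 19  35 137  99  34  21  20  27  23  26  25]
 [ 18  37 138  88  33  17  44 122  
[... 872 characters left out ...]
152  68  72  81  88 110 195 202]
 [ 83 147 151 157  80  80  83  87 112 148 163]
 [ 99 145 148 169 101 104  98 104 120 148 151]
 [ 87 145 151 164  99 101  99 103 125 149 150]
 [ 94 147 151 165  99 101  96 103 123 150 150]
 [102 149 147 166  97  98  99 105 129 149 142]
 [109 149 145 165  98 103 101 101 134 147 137]
 [115 147 147 158 101 102 101 104 125 150 133]
 [124 148 147 154 100 102 102 102 127 151 126]
 [141 148 147 157 102 101 100 100 126 150 124]
 [151 150 147 148 100 104 106 109 132 149 116]
 [149 147 151 145 112 117 131 133 143 150 108]
 [150 149 148 146 134 140 152 150 151 152  99]
 [148 146 151 148 147 151 152 149 148 152  80]]
[337.6 239.1]
[337.6 238.5]
[336.6 255.8]
[336.6 255.2]
```

```bash
python3 -c "
from station import manip
print(manip.sign_off())"
```

```text
the job is handed in; nothing more can be done
None
```

The job is handed in at about 43 s: the drift stands driven home through all three holes (depth puts its handle top 59.6 mm above the plate, for a 60 mm handle), after being laid in the cradle, released and retaken. The heat sink stands upright on the bare worktop. The bottle, mug and carton were left alone, though I did not re-measure them.

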